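Transfer a row of mortar specimens to the test tray, order kept from the post

ROBOT

A 7-joint arm with a two-finger parallel gripper is mounted at the origin on the work surface. World frame = base frame: x ahead of the robot, y to its left, z up, the work surface at z = 0. Lengths are in m, angles in rad, forces in N, time in s.
With the tool pointing down it reaches from about 0.4 to 0.875 m from the base axis. Payload 6.5 kg.
Tool frame: the origin (TCP) lies midway between the tips of the shut fingers; the grasp point (between the pads) lies 19 mm behind it; z points along the fingers, y is the direction in which the jaws open and shut (so a half turn about z gives the same grasp; the last joint's range is limited). The gripper opens to 88 mm and grips with 3 to 60 N. Pads are 18 mm wide; open, the fingers measure 123 mm over their backs; the gripper's body (75 mm by 187 mm) begins 45 mm behind the grasp point.
Start: joints at [1.248, 0.536, -0.004, 1.538, 0.003, 1.067, -0.071], TCP at [0.165, -0.629, 0.239] pointing down, gripper open.
Joint ranges: [-2.7, 2.7], [-0.37, 2.16], [-1.27, 1.26], [0.24, 2.4], [-1.31, 4.45], [0.19, 1.91], [-2.76, 2.76]. Speed limits (rad/s): [2.39, 2.39, 3.14, 3.14, 3.14, 3.14, 3.14].

INTERFACE

Orientations are given as a rotation vector (axis times angle).
In Python, from rig import r, imaging gives the robot as it stands.
- The arm moves only by the tool jog_arm, never from a script. Its argument "moves" is a list of rows, each an object with "offset": the shift along the world's x, y, z each as a share of 0.2 m, from -1 to 1, a list of three; "angular": the turn, a rotation vector about the world's x, y, z each as a share of 90 degrees, from -1 to 1, a list of three. A call has 1 to 12 rows; each row is the pose to reach, as a shift and turn from the pose commanded when the call began; what a row does not reach only later rows make up. A row lasts 1/12 s, in which the tool goes at most 41.7 mm and 7.16 degrees, less where a joint would pass 70% of its speed; a pose out of reach is approached as far as the arm can. A call with a number of a shift or a turn outside -1 to 1 is refused whole. A call with a gripper value outside its range is refused whole. "gripper" is the closure, from 0 (fully open) to 1 (shut), set as the call begins (left out, the last holds). The fingers move at their own pace and stop on an object; "force" is the grip in N (left out, the last holds). Time passes only in rows, so rows that repeat a pose let the fingers close. It gives the time, the measured TCP pose, the force and the opening at its end, in the units of the state.
- r.get_state(): the state, without advancing time (a new reading comes with each control period).
- imaging.get_image(name): name is "scene" or "top" or "wrist"; returns the picture (400x640x3 uint8, red, green, blue); there is no depth.
- imaging.camera_info(name): a dict with "vfov" (degrees; the focal length in pixels is half the picture's height over the tangent of half this angle, whatever the lens; pixels are square), "cx", "cy" (the principal point, pixels), "dist_coeffs" ([k1, k2, p1, p2, k3] as OpenCV has them; the pictures are not rectified), "R" (3x3) and "t" (3): a world point X has camera coordinates R X + t; the wrist camera has in their place "T_tool_cam" (4x4, takes a point from camera to tool coordinates, whose origin is the TCP and whose axes are the flange's). Camera axes: x right, y down, z forward; pixel columns grow to the right and rows downward; lengths in m; the calibration is good to about 2 mm. A picture is of the moment at which its call begins: read the wrist's pose just before it. camera_info takes no time and is no camera call.
- r.finish_job(): hands the job in, once; it reports no verdict.
The state is a dict: "time_s": time; "q": joint angles; "qd": joint speeds; "joint_torque": joint torques, N m; "tool_pos": TCP position; "orientation": TCP orientation; "contact_force": force on the tool from outside, world axes, zero at the start; "wrist_torque": the same for the moment, N m; "finger_gap": finger opening in m.
Only numpy, scipy, OpenCV 4.12 (cv2) and the standard library are available. Lean on these libraries where they do the work, as an engineer would, in place of code of your own. Each camera call takes 0.05 s, during which the arm holds its last target.

TASK

Move the four grey mortar specimens from the source rack, where each stands on a round steel plate, to the four bays of the aluminium tray, one in the middle of each bay and the same way up as it stood. Their order is their only label: the specimen next to the source rack's upright post goes in the bay next to the tray's upright post, and so on along the row. Set each down gently, without dropping it, and leave them all standing free.

Things in the scene. Friction and masses are not known exactly. Their poses are not given: they have to be found in the camera images.
- tall: Tall upright cylinder, 40 mm across, 80 mm high, about 0.24 kg. Plain grey mortar. Origin at the centre of its underside, z up. At the start it stands on its own steel carrier plate, underside 20 mm above the table.
- disc: Low flat disc, 54 mm across, 30 mm high, about 0.16 kg. Plain grey mortar. Origin at the centre of its underside, z up. At the start it stands on its own steel carrier plate, underside 20 mm above the table.
- cube: Cube, 50 mm sides, about 0.29 kg; its x and y axes are square to its side faces, at the start it is turned up to 0.7 rad either way from its plate's axes. Plain grey mortar. Origin at the centre of its underside, z up. At the start it stands on its own steel carrier plate, underside 20 mm above the table.
- bar: Lying bar, 64 mm long (its y axis), 32 mm wide (its x axis), 32 mm high, about 0.15 kg; at the start it is turned up to 0.8 rad either way from its plate's axes. Plain grey mortar. Origin at the centre of its underside, z up. At the start it stands on its own steel carrier plate, underside 20 mm above the table.
- plate_tall: Fixed round steel plate under the tall specimen, 84 mm across, 5 mm thick, top 20 mm above the table. Origin: centre of its underside; y axis: along the source rack towards its post, always at the rack's end to the robot's left (+y). The four plates lie 92 mm apart in a straight row. Source rack: dark grey board 96 x 440 mm, 15 mm thick; a small loose jar stands on its other end.
- plate_disc: Fixed round steel plate under the disc specimen, 84 mm across, 5 mm thick, top 20 mm above the table. Origin: centre of its underside; y axis: along the source rack towards its post, always at the rack's end to the robot's left (+y). The four plates lie 92 mm apart in a straight row. The rack's post is 16 mm across, 50 mm high, 62 mm past the nearest plate's centre.
- plate_cube: Fixed round steel plate under the cube specimen, 84 mm across, 5 mm thick, top 20 mm above the table. Origin: centre of its underside; y axis: along the source rack towards its post, always at the rack's end to the robot's left (+y). The four plates lie 92 mm apart in a straight row. Which plate comes where in the row changes.
- plate_bar: Fixed round steel plate under the bar specimen, 84 mm across, 5 mm thick, top 20 mm above the table. Origin: centre of its underside; y axis: along the source rack towards its post, always at the rack's end to the robot's left (+y). The four plates lie 92 mm apart in a straight row. Which plate comes where in the row changes.
- target_rack: Fixed aluminium tray, 98 x 440 mm (x, y), origin at the centre of its underside on the table. Four empty bays, centres at x = 0, y = -138, -46, +46, +138 mm, each 86 mm square inside, floor 12 mm above the table, between dark ridges 6 mm thick, 8 mm high. Roughly parallel to the source rack (both turned up to 0.1 rad), nearer to the robot than it or farther.
- target_post: Upright steel post, 16 mm across, 50 mm high, fixed on the target tray 200 mm from its middle, at its +y or -y end (changes). Origin: centre of its foot, on the tray board. The other end carries only a flat steel stud 6 mm high.
Mind the look-alikes: they are no part of the job. Leave any pink look-alike of the bar alone.

How it is judged:
By the outcome, as a careful person would: the job done as asked, in the order asked, and still so for the second after the job is handed in, with the robot touching nothing.
It also fails if it takes over 99 s, if anything falls off the work surface, if the arm or the gripper's body presses on something with over 40 N, if the wrist force passes 120 N, or if a joint passes its speed limit or range.

## Working session

There is one attempt and no reset: what is moved stays moved. The work goes in short steps, Python scripts to look and compute and a tool call to move; the robot and the scene stay as the last step left them, time stands still between calls to the robot, and variables do not carry over. Pictures are saved under pics/ and viewed, and the job is handed in when it is done.

Besides the shell and the picture viewer there is one more tool, called after "Request:" by a JSON object that holds its "method" and its "body". jog_arm: Moves the arm, as the interface text tells. Shift numbers are shares of 0.2 m and turn numbers shares of 90 degrees, none past 1 either way. Its arguments: {"type":"object","properties":{"moves":{"type":"array","items":{"type":"object","properties":{"offset":{"type":"array","items":{"type":"number"}},"angular":{"type":"array","items":{"type":"number"}}}}},"gripper":{"type":"number"},"force":{"type":"number"}},"required":["moves"]}

```bash
ls; mkdir -p pics; python3 - <<'E'
from rig import r, imaging
import cv2,numpy as np
print({k:np.round(v,3).tolist() for k,v in r.get_state().items()})
for n in ["scene","top"]:
    im=imaging.get_image(n); cv2.imwrite(f"pics/{n}0.png",im[:,:,::-1])
    print(n,imaging.camera_info(n))
print(imaging.camera_info("wrist"))
E
```

```text
pics
{'time_s': 0.0, 'q': [1.248, 0.537, -0.004, 1.539, 0.003, 1.067, -0.071], 'qd': [-0.001, -0.0, 0.001, 0.001, -0.0, 0.001, 0.001], 'joint_torque': [0.0, -57.099, 0.991, -25.162, -0.056, 0.018, 0.0], 'tool_pos': [0.165, -0.628, 0.238], 'orientation': [-3.114, -0.402, 0.001], 'contact_force': [-0.071, 0.354, -0.534], 'wrist_torque': [0.046, -0.04, 0.002], 'finger_gap': 0.088}
scene {'vfov': 57.43639564857152, 'cx': 322.98810851278813, 'cy': 201.2528073583152, 'dist_coeffs': array([-0.0370255,  0.       ,  0.       ,  0.       ,  0.       ]), 'R': array([[-0.66243929,  0.74868053, -0.02552726],
       [ 0.40820346,  0.3321898 , -0.85030576],
       [-0.62812747, -0.57369626, -0.52566955]]), 't': array([ 0.41916199, -0.15856224,  1.10789236])}
top {'vfov': 49.81785803719909, 'cx': 319.4912072198263, 'cy': 203.7247132019232, 'dist_coeffs': array([-0.11911932,  0.        ,  0.        ,  0.        ,  0.        ]), 'R': array([[ 0.02291325, -0.9990908 ,  0.03595225],
       [-0.98530654, -0.02865606, -0.16837413],
       [ 0.16925129, -0.03156598, -0.9850673 ]]), 't': array([-0.09536962,  0.54461063,  0.8986306 ])}
{'vfov': 67.27841638353549, 'cx': 317.69338147110386, 'cy': 199.7407707442641, 'dist_coeffs': array([-0.0126024,  0.       ,  0.       ,  0.       ,  0.       ]), 'T_tool_cam': array([[-1.44958282e-04, -9.48854857e-01, -3.15712589e-01,
         8.26404273e-02],
       [ 9.99999980e-01, -1.81061397e-04,  8.50226072e-05,
        -7.40482957e-04],
       [-1.37837476e-04, -3.15712570e-01,  9.48854865e-01,
        -1.45298580e-01],
       [ 0.00000000e+00,  0.00000000e+00,  0.00000000e+00,
         1.00000000e+00]])}
```

View pics/scene0.png

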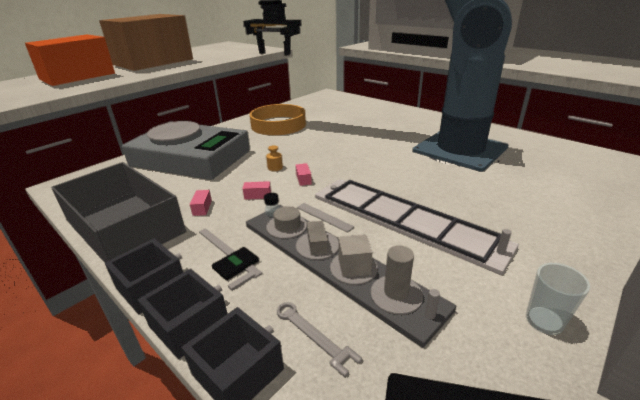

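View pics/top0.png

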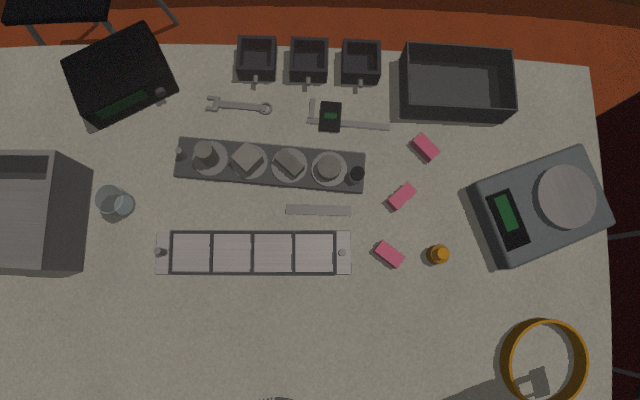

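The top view shows the source post at (180,153) and, going along the row from it, tall (205,157), cube (248,160), bar (290,163) and disc (328,168). The jar is at (357,174). The tray's tall post looks to be at (160,252), with the stud at (341,252). Next I'll enlarge both ends to confirm.

```bash
cat > h.py <<'E'
import numpy as np, cv2
from rig import r, imaging
from scipy.spatial.transform import Rotation as Rn
def K(ci):
    f=200/np.tan(np.radians(ci['vfov']/2)); return np.array([[f,0,ci['cx']],[0,f,ci['cy']],[0,0,1]])
def cam(n,st=None):
    ci=imaging.camera_info(n)
    if n=="wrist":
        T=np.eye(4);T[:3,:3]=Rn.from_rotvec(st['orientation']).as_matrix();T[:3,3]=st['tool_pos']
        W=T@ci['T_tool_cam'];R=W[:3,:3].T;t=-R@W[:3,3]
    else: R,t=np.array(ci['R']),np.array(ci['t'])
    return K(ci),np.array(ci['dist_coeffs']),R,t
def cast(c,px,z):
    k,d,R,t=c
    u=cv2.undistortPoints(np.array(px,float).reshape(-1,1,2),k,d).reshape(-1,2)
    D=np.c_[u,np.ones(len(u))]@R; C=-R.T@t
    return C+D*((z-C[2])/D[:,2])[:,None]
def proj(c,X):
    k,d,R,t=c
    return cv2.projectPoints(np.array(X,float).reshape(-1,1,3),cv2.Rodrigues(R)[0],t,k,d)[0].reshape(-1,2)
E
python3 - <<'E'
import cv2
a=cv2.imread('pics/top0.png')[120:285,140:385]; cv2.imwrite('pics/topc.png',cv2.resize(a,None,fx=3.2,fy=3.2,interpolation=cv2.INTER_CUBIC))
a=cv2.imread('pics/scene0.png')[160:345,235:525]; cv2.imwrite('pics/scc.png',cv2.resize(a,None,fx=2.7,fy=2.7,interpolation=cv2.INTER_CUBIC))
E
```

```text
(no output)
```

View pics/topc.png

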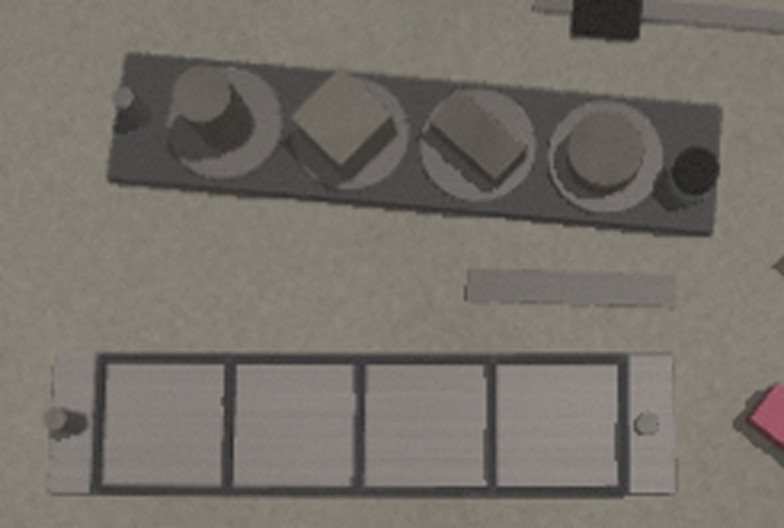

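View pics/scc.png

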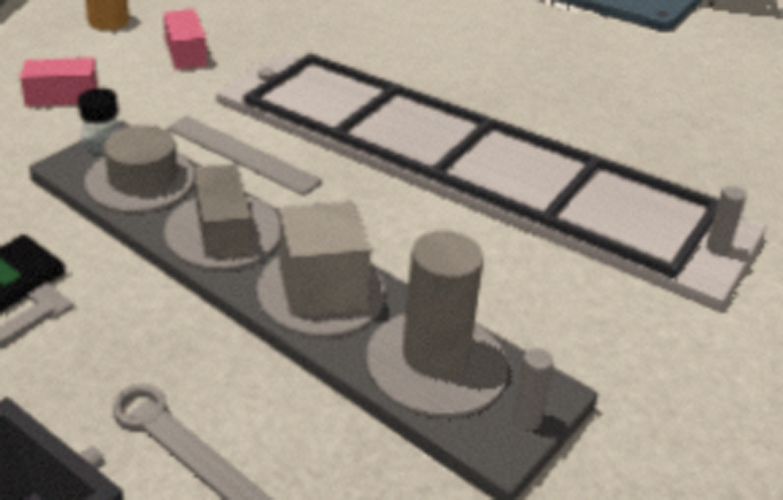

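Enlarged, both tall posts are at the +y (left) end: source post at crop (123,97) and tray post at crop (56,420). The tray's right end has only the flat stud. The order is therefore tall, cube, bar, disc, from y+ to y-. Now for positions.

```bash
python3 - <<'E'
from h import *
c=cam("top")
def cp(p,z): 
    p=(np.array(p,float).reshape(-1,2)+.5)/3.2-.5+[140,120]; return cast(c,p,z)[:,:2]
np.set_printoptions(precision=4,suppress=True)
print("tray outer frame z.02",cp([(96,354),(628,354),(628,494),(93,494)],.02), cp([(96,354),(628,354),(628,494),(93,494)],.02).mean(0))
print("board",cp([(52,353),(674,353),(677,494),(47,494)],.012).mean(0))
print("post,stud",cp((56,420),.062),cp((646,424),.018))
print("srcpost",cp((123,97),.065))
print("tall",cp((201,94),.1));print("disc",cp((605,144),.05))
q=cp([(342,70),(398,126),(341,165),(292,127)],.07);print("cube",q,q.mean(0))
q=cp([(462,90),(526,149),(496,178),(430,124)],.052);print("bar",q,q.mean(0))
print("plates",cp([(225,122),(350,133),(478,144),(606,156)],.02))
E
```

```text
tray outer frame z.02 [[ 0.4814  0.2531]
 [ 0.4923 -0.1203]
 [ 0.395  -0.122 ]
 [ 0.3841  0.2482]] [0.4382 0.0648]
board [0.4388 0.0651]
post,stud [[0.4322 0.2637]] [[ 0.4438 -0.1339]]
srcpost [[0.6555 0.2349]]
tall [[0.6485 0.1717]]
disc [[ 0.6356 -0.0997]]
cube [[0.6772 0.0832]
 [0.6385 0.0428]
 [0.61   0.0801]
 [0.6357 0.1151]] [0.6403 0.0803]
bar [[ 0.6708  0.0012]
 [ 0.6297 -0.0448]
 [ 0.6084 -0.0247]
 [ 0.6456  0.0225]] [ 0.6386 -0.0114]
plates [[ 0.6518  0.1729]
 [ 0.6461  0.0822]
 [ 0.6407 -0.01  ]
 [ 0.6347 -0.1021]]
```

Request:
{"method": "jog_arm", "body": {"moves": [{"offset": [0.6,1,0.2],"angular": [0,0,0.27]},{"offset": [0.6,1,0.2],"angular": [0,0,0.27]},{"offset": [0.6,1,0.2],"angular": [0,0,0.27]},{"offset": [0.6,1,0.2],"angular": [0,0,0.27]},{"offset": [0.6,1,0.2],"angular": [0,0,0.27]},{"offset": [0.6,1,0.2],"angular": [0,0,0.27]},{"offset": [0.6,1,0.2],"angular": [0,0,0.27]}], "gripper": 0}}

```text
time_s: 0.68
tool_pos: [0.2894, -0.4234, 0.2797]
orientation: [-2.956, -1.062, -0.004]
contact_force: [0.5, -0.1, 1.5]
finger_gap: 0.088
```

Request:
{"method": "jog_arm", "body": {"moves": [{"offset": [0.6,1,0],"angular": [0,0,0.27]},{"offset": [0.6,1,0],"angular": [0,0,0.27]},{"offset": [0.6,1,0],"angular": [0,0,0.27]},{"offset": [0.6,1,0],"angular": [0,0,0.27]},{"offset": [0.6,1,0],"angular": [0,0,0.27]},{"offset": [0.6,1,0],"angular": [0,0,0.27]},{"offset": [0.6,1,0],"angular": [0,0,0.27]}]}}

```text
time_s: 1.27
tool_pos: [0.4078, -0.2236, 0.2788]
orientation: [-2.667, -1.659, -0.003]
contact_force: [0.2, 0.2, -0.2]
finger_gap: 0.0883
```

Request:
{"method": "jog_arm", "body": {"moves": [{"offset": [0.6,1,0],"angular": [0,0,0.27]},{"offset": [0.6,1,0],"angular": [0,0,0.27]},{"offset": [0.6,1,0],"angular": [0,0,0.27]},{"offset": [0.6,1,0],"angular": [0,0,0.27]},{"offset": [0.6,1,0],"angular": [0,0,0.27]},{"offset": [0.6,1,0],"angular": [0,0,0.27]},{"offset": [0.6,1,0],"angular": [0,0,0.27]},{"offset": [0.6,1,0],"angular": [0,0,0.27]}]}}

```text
time_s: 1.93
tool_pos: [0.5252, -0.0285, 0.2781]
orientation: [-2.265, -2.176, 0.001]
contact_force: [-0.7, -1.0, -0.6]
finger_gap: 0.0881
```

```bash
python3 - <<'E'
from h import *
import json
s=r.get_state(); im=imaging.get_image("wrist"); cv2.imwrite("pics/w1.png",im[:,:,::-1])
json.dump({k:np.array(s[k]).tolist() for k in("tool_pos","orientation","q")},open("w1.json","w")); print(s['q'],s['tool_pos'])
E
```

```text
[ 0.43278561  0.33711883 -0.57408311  1.79574117  0.20589401  1.06965637
 -0.25510386] [ 0.52523103 -0.02847195  0.27813871]
```

View pics/w1.png

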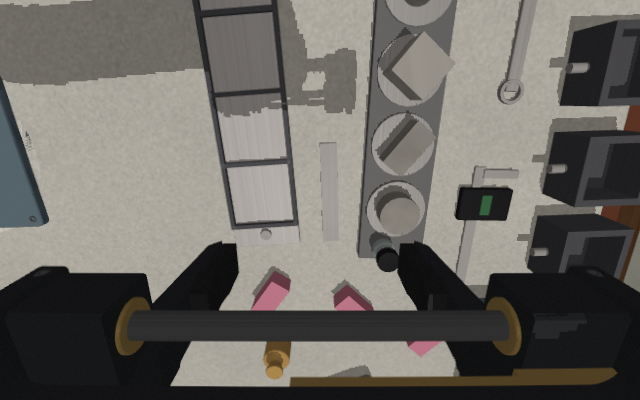

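The wrist view has +y up. It shows the disc (399,213), bar (406,141), cube (420,65), tray bays and stud (265,233). I'll enlarge it for the measurements.

```bash
python3 - <<'E'
import cv2
a=cv2.imread('pics/w1.png')
cv2.imwrite('pics/w1a.png',cv2.resize(a[0:270,350:470],None,fx=2.2*1,fy=2.2,interpolation=cv2.INTER_CUBIC))
cv2.imwrite('pics/w1c.png',cv2.resize(a[15:190,360:470],None,fx=3.4,fy=3.4,interpolation=cv2.INTER_CUBIC))
cv2.imwrite('pics/w1b.png',cv2.resize(a[80:255,190:310],None,fx=3.4,fy=3.4,interpolation=cv2.INTER_CUBIC))
E
```

```text
(no output)
```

View pics/w1c.png

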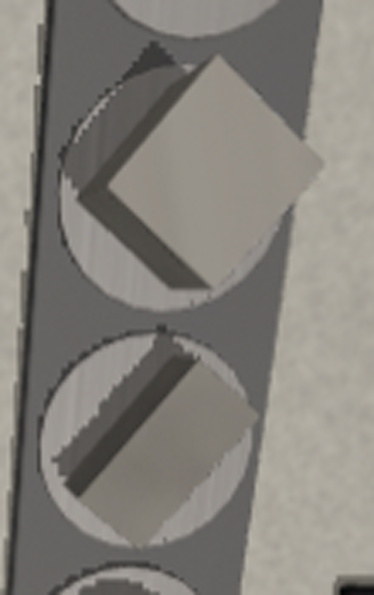

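View pics/w1b.png

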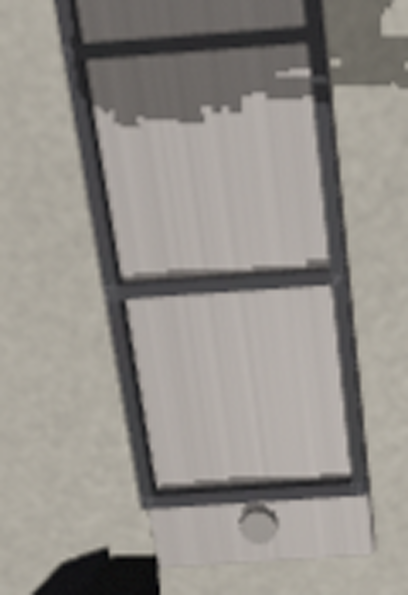

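```bash
python3 - <<'E'
from h import *
import json
np.set_printoptions(precision=4,suppress=True)
c=cam("wrist",json.load(open("w1.json")))
def cp(p,z,o,s=3.4):
    p=(np.array(p,float).reshape(-1,2)+.5)/s-.5+o; return cast(c,p,z)[:,:2]
def ang(v): return np.degrees(np.arctan2(v[1],v[0]))
o=[360,15]
q=cp([(218,55),(325,163),(210,290),(108,186)],.07,o);print("cube",q.mean(0),np.linalg.norm(q-np.roll(q,1,0),axis=1),[ang(q[1]-q[0]),ang(q[2]-q[3]),ang(q[0]-q[3]),ang(q[1]-q[2])])
q=cp([(195,358),(259,417),(140,548),(76,494)],.052,o);print("bar",q.mean(0),np.linalg.norm(q-np.roll(q,1,0),axis=1),[ang(q[1]-q[0]),ang(q[2]-q[3]),ang(q[0]-q[3]),ang(q[1]-q[2])])
o=[190,80]
print("stud",cp((258,523),.018,o))
# bay -138 outer ridge corners at z.02
q=cp([(142,507),(368,495)],.02,o);print(q,q.mean(0))
# ridge crossing centres (T) between bays
q=cp([(105,292),(346,279)],.02,o);print(q,q.mean(0))
q=cp([(69,50),(316,35)],.02,o);print(q,q.mean(0))
# disc
from h import cast
print("disc ctr rough",cast(c,[(399,213)],.05))
E
```

```text
cube [0.6436 0.0849] [0.0488 0.0482 0.0505 0.0478] [np.float64(-41.52500140514232), np.float64(-43.53269500921202), np.float64(47.96099705426822), np.float64(47.492821929003966)]
bar [ 0.6382 -0.007 ] [0.0621 0.0324 0.0619 0.0324] [np.float64(-41.470148398957825), np.float64(-41.08874082468991), np.float64(49.054623303880106), np.float64(49.08205215863204)]
stud [[ 0.4438 -0.1296]]
[[ 0.395  -0.1192]
 [ 0.4926 -0.1174]] [ 0.4438 -0.1183]
[[ 0.3923 -0.0251]
 [ 0.4895 -0.0237]] [ 0.4409 -0.0244]
[[0.3917 0.067 ]
 [0.4845 0.0684]] [0.4381 0.0677]
disc ctr rough [[ 0.6306 -0.0923  0.05  ]]
```

View pics/w1a.png

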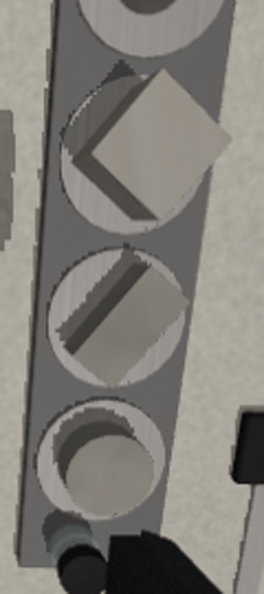

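```bash
python3 - <<'E'
from h import *
np.set_printoptions(precision=4,suppress=True)
c=cam("scene")
def cp(p,z):
    p=(np.array(p,float).reshape(-1,2)+.5)/2.7-.5+[235,160]; return cast(c,p,z)[:,:2]
print("tpost",cp((733,192),.062),"spost",cp((539,358),.065),"tall",cp((447,253),.1),"disc",cp((141,145),.05))
q=cp([(281,208),(354,202),(371,239),(300,251)],.07);print("cube",q,q.mean(0))
q=cp([(310,54),(717,207),(673,273),(246,97)],.02);print("frame",q,q.mean(0))
q=cp([(197,168),(239,164),(253,213),(207,220)],.052);print("bar",q.mean(0))
E
```

```text
tpost [[0.432  0.2655]] spost [[0.6544 0.2372]] tall [[0.6485 0.1729]] disc [[ 0.6318 -0.0969]]
cube [[0.6452 0.0501]
 [0.61   0.0827]
 [0.6341 0.113 ]
 [0.6711 0.0864]] [0.6401 0.083 ]
frame [[ 0.3952 -0.1204]
 [ 0.3935  0.2512]
 [ 0.4844  0.2539]
 [ 0.4916 -0.1154]] [0.4412 0.0673]
bar [ 0.6366 -0.0083]
```

Request:
{"method": "jog_arm", "body": {"moves": [{"offset": [0.31,0.5,-0.1],"angular": [0,0,0]},{"offset": [0.62,1,-0.3],"angular": [0,0,0]},{"offset": [0.62,1,-0.5],"angular": [0,0,0]},{"offset": [0.62,1,-0.5],"angular": [0,0,0]},{"offset": [0.62,1,-0.5],"angular": [0,0,0]},{"offset": [0.62,1,-0.5],"angular": [0,0,0]},{"offset": [0.62,1,-0.5],"angular": [0,0,0]},{"offset": [0.62,1,-0.5],"angular": [0,0,0]}]}}

```text
time_s: 2.65
tool_pos: [0.6485, 0.1714, 0.1762]
orientation: [-2.265, -2.175, 0.005]
contact_force: [0.1, -0.3, -0.1]
finger_gap: 0.0881
```

```bash
python3 - <<'E'
from h import *
s=r.get_state(); im=imaging.get_image("wrist"); cv2.imwrite("pics/w2.png",im[:,:,::-1]); print(s['tool_pos'],s['q'])
cv2.imwrite("pics/s2.png",imaging.get_image("scene")[:,:,::-1])
E
```

```text
[0.64846678 0.17138842 0.17622332] [ 0.01420154  0.6985153  -0.52482313  1.50139415  0.38007714  1.04810536
 -0.6416868 ]
```

View pics/w2.png

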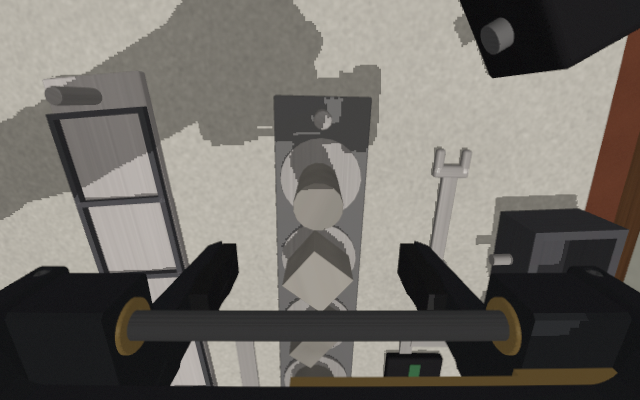

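View pics/s2.png

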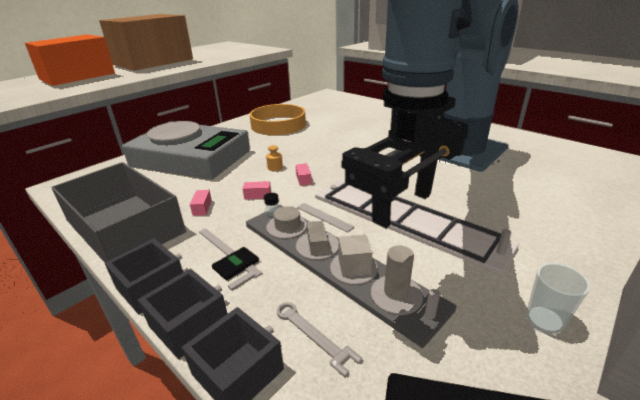

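```bash
python3 - <<'E'
from h import *
np.set_printoptions(precision=4,suppress=True)
s=r.get_state(); print(proj(cam("scene"),[s['tool_pos']]))
c=cam("wrist",s); print(proj(c,[s['tool_pos']]),"tall",cast(c,[(318,208)],.1),cast(c,[(320,120)],.065),"tpost",cast(c,[(54,95)],.062))
E
```

```text
[[401.9497 208.708 ]]
[[317.25   259.9651]] tall [[0.6497 0.1696 0.1   ]] [[0.6542 0.2349 0.065 ]] tpost [[0.4341 0.2653 0.062 ]]
```

Request:
{"method": "jog_arm", "body": {"moves": [{"offset": [0,0,-0.1],"angular": [0,0,0]},{"offset": [0,0,-0.25],"angular": [0,0,0]},{"offset": [0,0,-0.4],"angular": [0,0,0]},{"offset": [0,0,-0.52],"angular": [0,0,0]},{"offset": [0,0,-0.6],"angular": [0,0,0]},{"offset": [0,0,-0.6],"angular": [0,0,0]},{"offset": [0,0,-0.6],"angular": [0,0,0]}]}}

```text
time_s: 3.33
tool_pos: [0.6495, 0.1696, 0.0596]
orientation: [2.269, 2.172, -0.0]
contact_force: [0.2, -0.4, 1.1]
finger_gap: 0.0883
```

Request:
{"method": "jog_arm", "body": {"moves": [{"offset": [0,0,0],"angular": [0,0,0]},{"offset": [0,0,0],"angular": [0,0,0]},{"offset": [0,0,0],"angular": [0,0,0]},{"offset": [0,0,0],"angular": [0,0,0]},{"offset": [0,0,0],"angular": [0,0,0]},{"offset": [0,0,0],"angular": [0,0,0]},{"offset": [0,0,0],"angular": [0,0,0]},{"offset": [0,0,0],"angular": [0,0,0]},{"offset": [0,0,0],"angular": [0,0,0]}], "gripper": 1, "force": 20}}

```text
time_s: 4.08
tool_pos: [0.6489, 0.1714, 0.0587]
orientation: [-2.267, -2.175, 0.0]
contact_force: [-0.1, 0.5, 1.6]
finger_gap: 0.0396
```

Request:
{"method": "jog_arm", "body": {"moves": [{"offset": [0,0,0.03],"angular": [0,0,0]},{"offset": [0,0,0.1],"angular": [0,0,0]},{"offset": [0,0,0.25],"angular": [0,0,0]},{"offset": [0,0,0.4],"angular": [0,0,0]},{"offset": [-0.1,0.02,0.5],"angular": [0,0,0]},{"offset": [-0.25,0.05,0.5],"angular": [0,0,0]},{"offset": [-0.4,0.08,0.5],"angular": [0,0,0]},{"offset": [-0.55,0.1,0.5],"angular": [0,0,0]},{"offset": [-0.7,0.13,0.5],"angular": [0,0,0]},{"offset": [-0.85,0.15,0.5],"angular": [0,0,0]},{"offset": [-0.95,0.17,0.5],"angular": [0,0,0]},{"offset": [-1,0.17,0.5],"angular": [0,0,0]}]}}

```text
time_s: 5.08
tool_pos: [0.4463, 0.2063, 0.1596]
orientation: [2.264, 2.178, -0.001]
contact_force: [0.9, -0.1, -2.0]
finger_gap: 0.0394
```

Request:
{"method": "jog_arm", "body": {"moves": [{"offset": [-0.05,0,0],"angular": [0,0,0.06]},{"offset": [-0.07,0,0],"angular": [0,0,0.06]},{"offset": [-0.07,0,0],"angular": [0,0,0.06]},{"offset": [-0.07,0,0],"angular": [0,0,0.06]},{"offset": [-0.07,0,0],"angular": [0,0,0.06]}]}}

```text
time_s: 5.5
tool_pos: [0.4363, 0.2052, 0.1589]
orientation: [2.165, 2.276, 0.001]
contact_force: [0.4, -0.1, -2.2]
finger_gap: 0.0391
```

```bash
python3 - <<'E'
from h import *
s=r.get_state(); im=imaging.get_image("wrist"); cv2.imwrite("pics/w3.png",im[:,:,::-1]); print(s['tool_pos'],s['q'],s['orientation'])
cv2.imwrite("pics/t3.png",cv2.resize(imaging.get_image("top")[210:290,140:370,::-1],None,fx=3.2,fy=3.2,interpolation=cv2.INTER_CUBIC))
E
```

```text
[0.43627369 0.20520492 0.15894243] [-0.02688691  0.440888   -0.62029909  2.01302783  0.35573051  0.79332108
 -0.80526202] [2.16505096e+00 2.27595238e+00 1.37350835e-03]
```

View pics/w3.png

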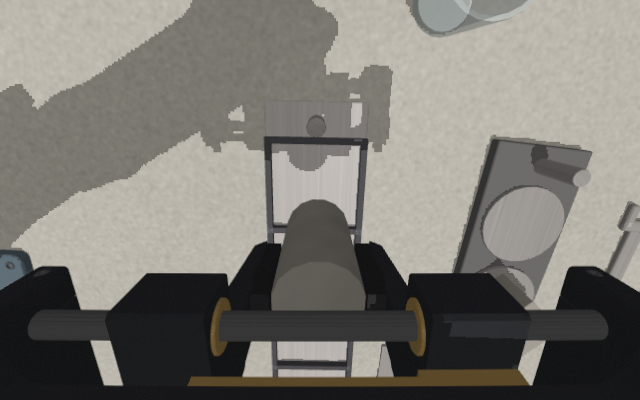

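```bash
python3 - <<'E'
from h import *
np.set_printoptions(precision=4,suppress=True)
s=r.get_state(); c=cam("wrist",s)
print(cast(c,[(265,138),(368,138),(363,229),(267,229)],.02)[:,:2],cast(c,[(316,119)],.062),cast(c,[(522,224)],.02))
E
```

```text
[[0.3846 0.252 ]
 [0.4805 0.2569]
 [0.4849 0.1646]
 [0.3862 0.1595]] [[0.4314 0.274  0.062 ]] [[0.648  0.1783 0.02  ]]
```

View pics/t3.png

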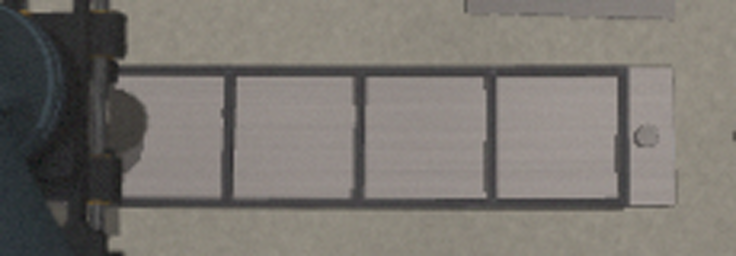

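Request:
{"method": "jog_arm", "body": {"moves": [{"offset": [0,0,-0.1],"angular": [0,0,0]},{"offset": [0,0,-0.2],"angular": [0,0,0]},{"offset": [0,0,-0.3],"angular": [0,0,0]},{"offset": [0,0,-0.4],"angular": [0,0,0]},{"offset": [0,0,-0.46],"angular": [0,0,0]},{"offset": [0,0,-0.5],"angular": [0,0,0]},{"offset": [0,0,-0.52],"angular": [0,0,0]},{"offset": [0,0,-0.53],"angular": [0,0,0]},{"offset": [0,0,-0.53],"angular": [0,0,0]},{"offset": [0,0,-0.53],"angular": [0,0,0]}]}}

```text
time_s: 6.43
tool_pos: [0.4356, 0.2056, 0.0534]
orientation: [2.162, 2.279, 0.002]
contact_force: [0.1, -0.2, -3.1]
finger_gap: 0.0395
```

Request:
{"method": "jog_arm", "body": {"moves": [{"offset": [0,0,-0.005],"angular": [0,0,0]},{"offset": [0,0,-0.005],"angular": [0,0,0]},{"offset": [0,0,-0.01],"angular": [0,0,0]},{"offset": [0,0,-0.01],"angular": [0,0,0]},{"offset": [0,0,-0.01],"angular": [0,0,0]}]}}

```text
time_s: 6.85
tool_pos: [0.4351, 0.2053, 0.0508]
orientation: [2.162, 2.279, 0.0]
contact_force: [0.1, 0.1, -2.6]
finger_gap: 0.0393
```

Request:
{"method": "jog_arm", "body": {"moves": [{"offset": [0,0,-0.003],"angular": [0,0,0]},{"offset": [0,0,-0.005],"angular": [0,0,0]},{"offset": [0,0,-0.005],"angular": [0,0,0]},{"offset": [0,0,-0.005],"angular": [0,0,0]}]}}

```text
time_s: 7.18
tool_pos: [0.4352, 0.2054, 0.0505]
orientation: [2.161, 2.279, -0.0]
contact_force: [-3.7, -2.2, 9.4]
finger_gap: 0.0397
```

Request:
{"method": "jog_arm", "body": {"moves": [{"offset": [0,0,0.003],"angular": [0,0,0]},{"offset": [0,0,0.003],"angular": [0,0,0]}]}}

```text
time_s: 7.35
tool_pos: [0.4352, 0.2055, 0.0506]
orientation: [2.162, 2.279, 0.001]
contact_force: [-1.4, 0.3, 4.3]
finger_gap: 0.0398
```

Request:
{"method": "jog_arm", "body": {"moves": [{"offset": [0,0,0],"angular": [0,0,0]},{"offset": [0,0,0],"angular": [0,0,0]},{"offset": [0,0,0],"angular": [0,0,0]},{"offset": [0,0,0],"angular": [0,0,0]},{"offset": [0,0,0],"angular": [0,0,0]},{"offset": [0,0,0],"angular": [0,0,0]}], "gripper": 0}}

```text
time_s: 7.85
tool_pos: [0.4351, 0.2053, 0.0503]
orientation: [-2.162, -2.279, 0.0]
contact_force: [-0.3, 0.1, 0.5]
finger_gap: 0.0772
```

Request:
{"method": "jog_arm", "body": {"moves": [{"offset": [0,0,0.1],"angular": [0,0,0]},{"offset": [0,0,0.3],"angular": [0,0,0]},{"offset": [0,0,0.5],"angular": [0,0,0]},{"offset": [0.1,0,0.7],"angular": [0,0,-0.05]},{"offset": [0.3,-0.2,0.75],"angular": [0,0,-0.12]},{"offset": [0.48,-0.3,0.75],"angular": [0,0,-0.2]},{"offset": [0.66,-0.4,0.75],"angular": [0,0,-0.28]},{"offset": [0.84,-0.5,0.75],"angular": [0,0,-0.36]},{"offset": [1,-0.6,0.75],"angular": [0,0,-0.43]},{"offset": [1,-0.61,0.75],"angular": [0,0,-0.5]},{"offset": [1,-0.61,0.75],"angular": [0,0,-0.505]},{"offset": [1,-0.61,0.75],"angular": [0,0,-0.505]}]}}

```text
time_s: 8.85
tool_pos: [0.6347, 0.0833, 0.1997]
orientation: [-2.874, -1.268, 0.002]
contact_force: [-0.6, 0.7, 0.4]
finger_gap: 0.0884
```

Request:
{"method": "jog_arm", "body": {"moves": [{"offset": [0.03,0,-0.15],"angular": [0,0,0]},{"offset": [0.03,0,-0.25],"angular": [0,0,0]},{"offset": [0.03,0,-0.25],"angular": [0,0,0]},{"offset": [0.03,0,-0.25],"angular": [0,0,0]}]}}

```text
time_s: 9.18
tool_pos: [0.6391, 0.0848, 0.1498]
orientation: [-2.871, -1.272, 0.004]
contact_force: [0.5, -0.1, 0.9]
finger_gap: 0.0879
```

```bash
python3 - <<'E'
from h import *
s=r.get_state(); im=imaging.get_image("wrist"); cv2.imwrite("pics/w4.png",im[:,:,::-1]); print(s['tool_pos'],s['q'],s['orientation'])
c=cam("wrist",s);print(proj(c,[s['tool_pos']]))
t=imaging.get_image("top");cv2.imwrite("pics/t4.png",cv2.resize(t[120:285,140:385,::-1],None,fx=3.2,fy=3.2,interpolation=cv2.INTER_CUBIC))
E
```

```text
[0.63914589 0.08476861 0.14980275] [ 0.05091257  0.65799368 -0.36861868  1.60175718  0.27564737  0.93657217
 -1.14903053] [-2.87080331 -1.27199657  0.00412269]
[[318.33253378 259.8800635 ]]
```

View pics/w4.png

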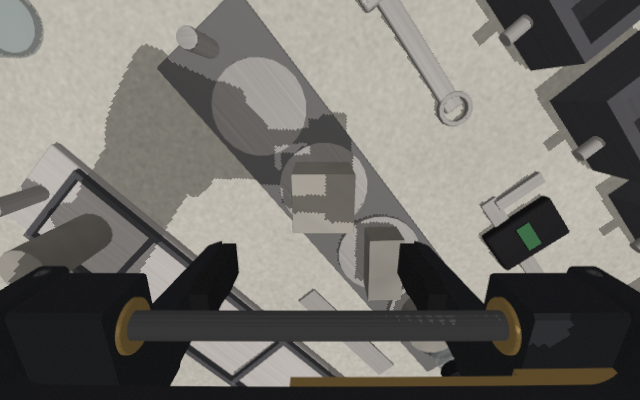

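View pics/t4.png

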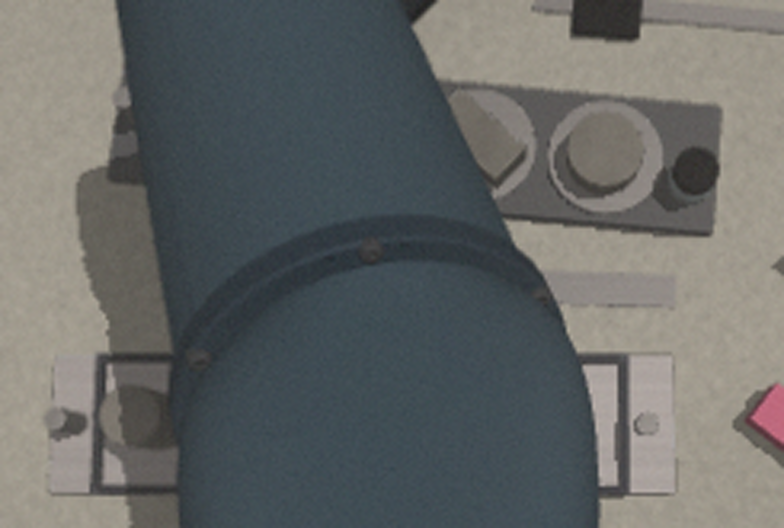

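```bash
python3 - <<'E'
import cv2
a=cv2.imread('pics/w4.png')
cv2.imwrite('pics/w4a.png',cv2.resize(a[130:310,260:440],None,fx=3.3,fy=3.3,interpolation=cv2.INTER_CUBIC))
E
```

```text
(no output)
```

View pics/w4a.png

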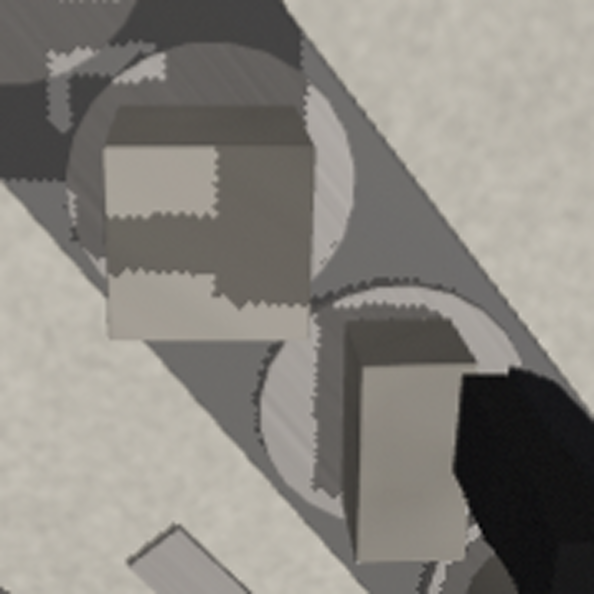

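```bash
python3 - <<'E'
from h import *
np.set_printoptions(precision=4,suppress=True)
s=r.get_state(); c=cam("wrist",s)
p=(np.array([(104,146),(314,146),(308,339),(109,340)])+.5)/3.3-.5+[260,130]
q=cast(c,p,.07)[:,:2];print(q.mean(0),np.linalg.norm(q-np.roll(q,1,0),axis=1),np.degrees(np.arctan2(*(q[1]-q[0])[::-1])),np.degrees(np.arctan2(*(q[2]-q[3])[::-1])))
p=(np.array([(360,366),(478,364),(467,561),(357,562)])+.5)/3.3-.5+[260,130]
q=cast(c,p,.052)[:,:2];print(q.mean(0),np.degrees(np.arctan2(*(q[1]-q[0])[::-1])),np.degrees(np.arctan2(*(q[2]-q[3])[::-1])))
print("plates",cast(c,[( 260,106)],.02),cast(c,[(323,189)],.02))
print(2*np.degrees(np.arctan2(s['orientation'][1],s['orientation'][0])))
E
```

```text
[0.6465 0.0848] [0.0498 0.0493 0.0495 0.0498] -42.30767520907312 -41.99881004255696
[ 0.6415 -0.0087] -41.28909935317937 -41.821193194405446
plates [[0.6558 0.1768 0.02  ]] [[0.6459 0.0827 0.02  ]]
-312.30094959781155
```

Request:
{"method": "jog_arm", "body": {"moves": [{"offset": [0.005,-0.005,-0.1],"angular": [0,0,0]},{"offset": [0.005,-0.005,-0.25],"angular": [0,0,0]},{"offset": [0.005,-0.005,-0.4],"angular": [0,0,0]},{"offset": [0.005,-0.005,-0.5],"angular": [0,0,0]},{"offset": [0.005,-0.005,-0.57],"angular": [0,0,0]},{"offset": [0.005,-0.005,-0.57],"angular": [0,0,0]},{"offset": [0.005,-0.005,-0.57],"angular": [0,0,0]}]}}

```text
time_s: 9.87
tool_pos: [0.6426, 0.0827, 0.0373]
orientation: [-2.874, -1.268, -0.001]
contact_force: [0.2, -0.2, 0.3]
finger_gap: 0.0882
```

Request:
{"method": "jog_arm", "body": {"moves": [{"offset": [0,0,0],"angular": [0,0,0]},{"offset": [0,0,0],"angular": [0,0,0]},{"offset": [0,0,0],"angular": [0,0,0]},{"offset": [0,0,0],"angular": [0,0,0]},{"offset": [0,0,0],"angular": [0,0,0]},{"offset": [0,0,0],"angular": [0,0,0]},{"offset": [0,0,0],"angular": [0,0,0]},{"offset": [0,0,0],"angular": [0,0,0]}], "gripper": 1, "force": 30}}

```text
time_s: 10.53
tool_pos: [0.6422, 0.0823, 0.0366]
orientation: [2.875, 1.267, 0.0]
contact_force: [-0.4, -0.5, 3.1]
finger_gap: 0.0496
```

Request:
{"method": "jog_arm", "body": {"moves": [{"offset": [0,0,0.03],"angular": [0,0,0]},{"offset": [0,0,0.1],"angular": [0,0,0]},{"offset": [0,0,0.25],"angular": [0,0,0]},{"offset": [-0.05,0.0,0.4],"angular": [0,0,0.04]},{"offset": [-0.15,0.02,0.45],"angular": [0,0,0.1]},{"offset": [-0.3,0.05,0.45],"angular": [0,0,0.16]},{"offset": [-0.45,0.08,0.45],"angular": [0,0,0.23]},{"offset": [-0.6,0.1,0.45],"angular": [0,0,0.3]},{"offset": [-0.75,0.12,0.45],"angular": [0,0,0.37]},{"offset": [-0.9,0.15,0.45],"angular": [0,0,0.44]},{"offset": [-1,0.155,0.45],"angular": [0,0,0.489]},{"offset": [-1,0.155,0.45],"angular": [0,0,0.489]}]}}

```text
time_s: 11.53
tool_pos: [0.4372, 0.1131, 0.1265]
orientation: [-2.182, -2.259, 0.007]
contact_force: [-0.2, -0.6, -3.3]
finger_gap: 0.0493
```

Request:
{"method": "jog_arm", "body": {"moves": [{"offset": [-0.02,0,0],"angular": [0,0,0]},{"offset": [-0.02,0,0],"angular": [0,0,0]},{"offset": [-0.02,0,0],"angular": [0,0,0]},{"offset": [-0.02,0,0],"angular": [0,0,0]}]}}

```text
time_s: 11.87
tool_pos: [0.4392, 0.1133, 0.1266]
orientation: [2.192, 2.25, 0.001]
contact_force: [0.9, 1.0, -3.0]
finger_gap: 0.0497
```

```bash
python3 - <<'E'
from h import *
s=r.get_state(); im=imaging.get_image("wrist"); cv2.imwrite("pics/w5.png",im[:,:,::-1]); print(s['tool_pos'],s['q'],s['orientation'],s['contact_force'])
t=imaging.get_image("scene");cv2.imwrite("pics/s5.png",cv2.resize(t[100:345,235:545,::-1],None,fx=2.4,fy=2.4,interpolation=cv2.INTER_CUBIC))
E
```

```text
[0.43915571 0.11329912 0.12658877] [ 0.14825765  0.45406589 -0.60293642  2.10230922  0.39878612  0.69581937
 -0.69211233] [2.19174565e+00 2.24994318e+00 1.41988458e-03] [ 0.8516933   1.00742837 -2.96989514]
```

View pics/w5.png

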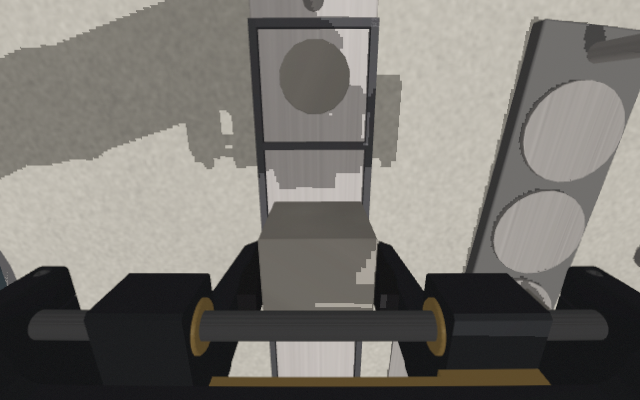

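View pics/s5.png

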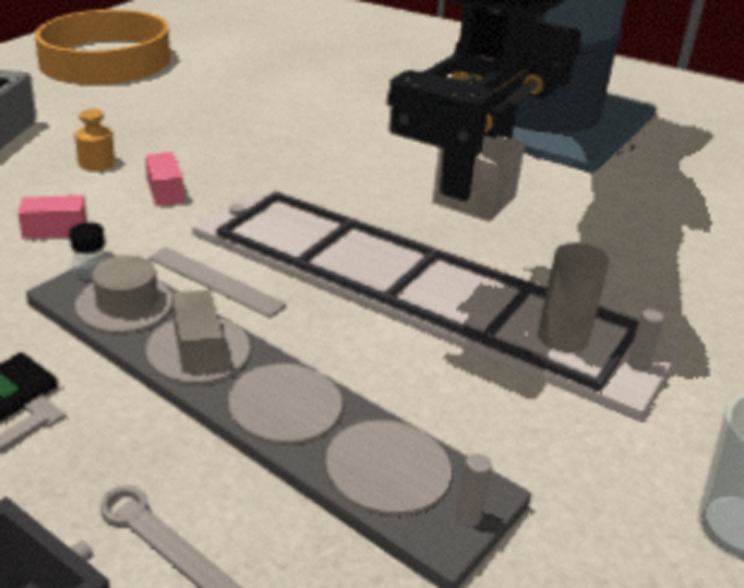

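```bash
python3 - <<'E'
from h import *
np.set_printoptions(precision=4,suppress=True)
s=r.get_state(); c=cam("wrist",s)
im=cv2.imread('pics/w5.png'); cv2.imwrite('pics/w5a.png',cv2.resize(im[0:230,230:400],None,fx=2.6,fy=2.6,interpolation=cv2.INTER_CUBIC))
print(proj(c,[[.4351,.205,.092]]))
E
```

```text
[[314.9902  83.4754]]
```

View pics/w5a.png

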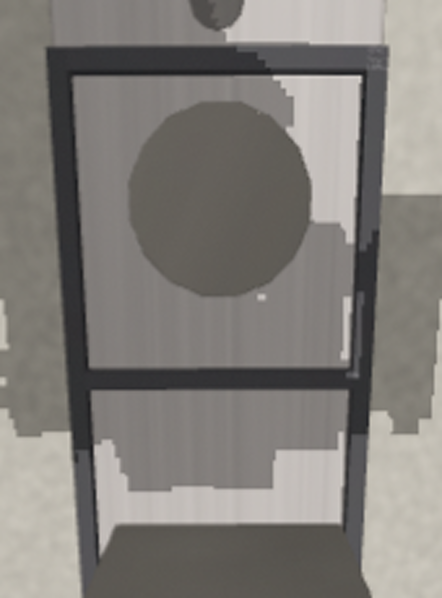

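```bash
python3 - <<'E'
from h import *
np.set_printoptions(precision=4,suppress=True)
s=r.get_state(); c=cam("wrist",s)
f=lambda p,z: cast(c,(np.array(p,float).reshape(-1,2)+.5)/2.6-.5+[230,0],z)[:,:2]
print("tall",f((220,198),.092))
a=f([(48,46),(388,46)],.02);b=f([(48,60),(388,58),(75,379),(367,379)],.02);print(a,a.mean(0),b)
# L/R outer edges at mid rows
e=f([(62,213),(378,213),(74,400),(367,400)],.02);print(e)
E
```

```text
tall [[0.4346 0.209 ]]
[[0.384  0.253 ]
 [0.4804 0.2555]] [0.4322 0.2543] [[0.3838 0.2495]
 [0.4807 0.2525]
 [0.3885 0.159 ]
 [0.482  0.1615]]
[[0.3863 0.2087]
 [0.4813 0.2112]
 [0.3879 0.1522]
 [0.4826 0.1547]]
```

```bash
python3 - <<'E'
from h import *
np.set_printoptions(precision=4,suppress=True)
s=r.get_state(); c=cam("wrist",s)
print(cast(c,[(260,240),(378,239)],.16), cast(c,[(275,202),(363,202)],.11))
# top-view evidence on tall in bay (t4: arm above cube)
t=cam("top"); f=lambda p,z: cast(t,(np.array(p,float).reshape(-1,2)+.5)/3.2-.5+[140,120],z)[:,:2]
print(proj(t,[[.435,.205,.092]]), f([(96,354),(93,494)],.02))
im=imaging.get_image("top");cv2.imwrite("pics/t5.png",cv2.resize(im[205:290,140:300,::-1],None,fx=4.5,fy=4.5,interpolation=cv2.INTER_CUBIC))
E
```

```text
[[0.4147 0.1411 0.16  ]
 [0.463  0.1429 0.16  ]] [[0.4141 0.1405 0.11  ]
 [0.4641 0.1419 0.11  ]]
[[180.3006 249.637 ]] [[0.4814 0.2531]
 [0.3841 0.2482]]
```

View pics/t5.png

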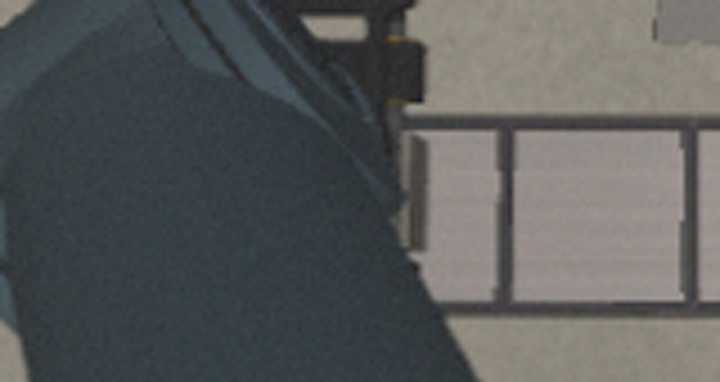

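Request:
{"method": "jog_arm", "body": {"moves": [{"offset": [-0.008,-0.01,-0.1],"angular": [0,0,0]},{"offset": [-0.008,-0.01,-0.2],"angular": [0,0,0]},{"offset": [-0.008,-0.01,-0.3],"angular": [0,0,0]},{"offset": [-0.008,-0.01,-0.38],"angular": [0,0,0]},{"offset": [-0.008,-0.01,-0.44],"angular": [0,0,0]},{"offset": [-0.008,-0.01,-0.47],"angular": [0,0,0]},{"offset": [-0.008,-0.01,-0.48],"angular": [0,0,0]},{"offset": [-0.008,-0.01,-0.483],"angular": [0,0,0]},{"offset": [-0.008,-0.01,-0.486],"angular": [0,0,0]},{"offset": [-0.008,-0.01,-0.488],"angular": [0,0,0]},{"offset": [-0.008,-0.01,-0.488],"angular": [0,0,0]}]}}

```text
time_s: 12.93
tool_pos: [0.437, 0.1114, 0.0292]
orientation: [2.191, 2.251, 0.001]
contact_force: [0.3, 0.2, -3.8]
finger_gap: 0.0497
```

Request:
{"method": "jog_arm", "body": {"moves": [{"offset": [0,0,-0.003],"angular": [0,0,0]},{"offset": [0,0,-0.004],"angular": [0,0,0]},{"offset": [0,0,-0.004],"angular": [0,0,0]}]}}

```text
time_s: 13.18
tool_pos: [0.4369, 0.1113, 0.0285]
orientation: [2.19, 2.251, 0.001]
contact_force: [-1.3, -0.8, 4.8]
finger_gap: 0.0498
```

Request:
{"method": "jog_arm", "body": {"moves": [{"offset": [0,0,0.002],"angular": [0,0,0]},{"offset": [0,0,0.002],"angular": [0,0,0]},{"offset": [0,0,0.002],"angular": [0,0,0]},{"offset": [0,0,0.002],"angular": [0,0,0]},{"offset": [0,0,0.002],"angular": [0,0,0]},{"offset": [0,0,0.002],"angular": [0,0,0]}], "gripper": 0}}

```text
time_s: 13.68
tool_pos: [0.4365, 0.1114, 0.0283]
orientation: [-2.191, -2.252, -0.0]
contact_force: [-0.2, -0.1, -0.2]
finger_gap: 0.0867
```

Request:
{"method": "jog_arm", "body": {"moves": [{"offset": [0,0,0.1],"angular": [0,0,0]},{"offset": [0,0,0.3],"angular": [0,0,0]},{"offset": [0,0,0.5],"angular": [0,0,0]},{"offset": [0.1,-0.05,0.6],"angular": [0,0,-0.05]},{"offset": [0.3,-0.2,0.6],"angular": [0,0,-0.12]},{"offset": [0.48,-0.3,0.6],"angular": [0,0,-0.2]},{"offset": [0.66,-0.4,0.6],"angular": [0,0,-0.28]},{"offset": [0.84,-0.5,0.6],"angular": [0,0,-0.36]},{"offset": [1,-0.6,0.6],"angular": [0,0,-0.43]},{"offset": [1,-0.61,0.6],"angular": [0,0,-0.478]},{"offset": [1,-0.61,0.6],"angular": [0,0,-0.478]},{"offset": [1,-0.61,0.6],"angular": [0,0,-0.478]}]}}

```text
time_s: 14.68
tool_pos: [0.6357, -0.0101, 0.1477]
orientation: [-2.861, -1.295, 0.002]
contact_force: [-0.1, 0.4, 0.1]
finger_gap: 0.0882
```

Request:
{"method": "jog_arm", "body": {"moves": [{"offset": [0.008,0,0],"angular": [0,0,0]},{"offset": [0.008,0,0],"angular": [0,0,0]},{"offset": [0.008,0,0],"angular": [0,0,0]}]}}

```text
time_s: 14.93
tool_pos: [0.6374, -0.0096, 0.1485]
orientation: [-2.862, -1.295, 0.0]
contact_force: [0.2, -0.8, -0.6]
finger_gap: 0.088
```

```bash
python3 - <<'E'
from h import *
s=r.get_state(); im=imaging.get_image("wrist"); cv2.imwrite("pics/w6.png",im[:,:,::-1]); print(s['tool_pos'],s['q'],s['orientation'])
cv2.imwrite('pics/w6a.png',cv2.resize(im[130:310,230:410,::-1],None,fx=3.3,fy=3.3,interpolation=cv2.INTER_CUBIC))
t=imaging.get_image("top");cv2.imwrite("pics/t6.png",cv2.resize(t[205:290,140:300,::-1],None,fx=4.5,fy=4.5,interpolation=cv2.INTER_CUBIC))
E
```

```text
[ 0.63739993 -0.00961841  0.14849242] [ 0.20652798  0.64867476 -0.37870958  1.62526462  0.28347919  0.92268954
 -0.99540254] [-2.86162735e+00 -1.29527949e+00  2.80297131e-04]
```

View pics/w6a.png

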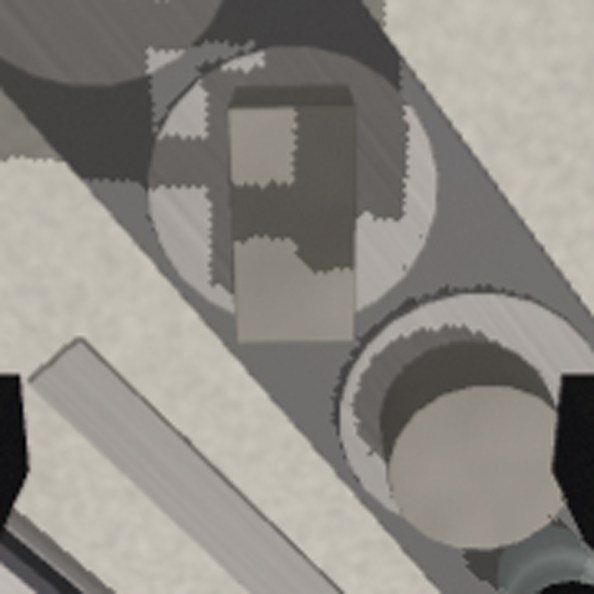

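View pics/t6.png

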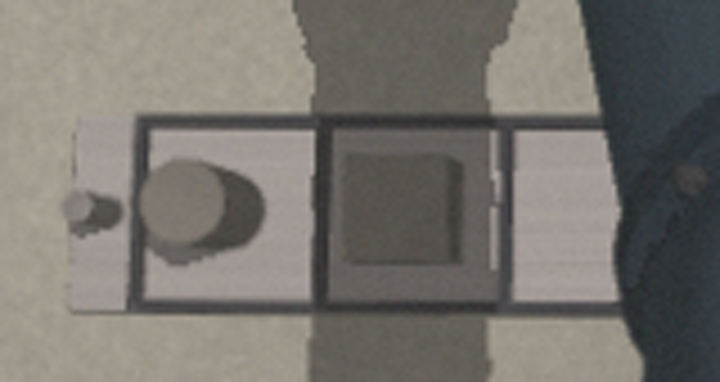

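```bash
python3 - <<'E'
from h import *
np.set_printoptions(precision=4,suppress=True)
t=cam("top"); f=lambda p,z: cast(t,(np.array(p,float).reshape(-1,2)+.5)/4.5-.5+[140,205],z)[:,:2]
print("tall",f((183,201),.092),"cube",f([(344,153),(449,155),(449,264),(344,264)],.062).mean(0))
print("ridges",f([(140,213),(322,213),(506,213)],.02)); print(f([(230,122),(225,306),(413,122),(413,307)],.02))
s=r.get_state(); c=cam("wrist",s)
p=(np.array([(230,107),(356,107),(354,342),(237,342)])+.5)/3.3-.5+[230,130]
q=cast(c,p,.052)[:,:2];print(q.mean(0),np.linalg.norm(q-np.roll(q,1,0),axis=1),np.degrees(np.arctan2(*(q[1]-q[0])[::-1])),np.degrees(np.arctan2(*(q[2]-q[3])[::-1])),np.degrees(np.arctan2(*(q[0]-q[3])[::-1])),np.degrees(np.arctan2(*(q[1]-q[2])[::-1])))
print("disc",cast(c,(np.array([(474,467)])+.5)/3.3-.5+[230,130],.05))
E
```

```text
tall [[0.4357 0.2051]] cube [0.437  0.1118]
ridges [[0.433  0.2471]
 [0.4361 0.1561]
 [0.4389 0.0651]]
[[0.4797 0.2049]
 [0.3889 0.2015]
 [0.4825 0.1134]
 [0.3915 0.1087]]
[ 0.6402 -0.0082] [0.0635 0.0311 0.0635 0.0312] -41.3596016551457 -41.3521858356235 49.21720158056534 49.344131989806996
disc [[ 0.6311 -0.0951  0.05  ]]
```

Request:
{"method": "jog_arm", "body": {"moves": [{"offset": [0,0,-0.1],"angular": [0,0,0]},{"offset": [0,0,-0.25],"angular": [0,0,0]},{"offset": [0,0,-0.4],"angular": [0,0,0]},{"offset": [0,0,-0.5],"angular": [0,0,0]},{"offset": [0,0,-0.56],"angular": [0,0,0]},{"offset": [0,0,-0.583],"angular": [0,0,0]},{"offset": [0,0,-0.583],"angular": [0,0,0]},{"offset": [0,0,-0.583],"angular": [0,0,0]}]}}

```text
time_s: 15.7
tool_pos: [0.6389, -0.0105, 0.0328]
orientation: [2.863, 1.292, 0.002]
contact_force: [0.4, -0.7, 0.2]
finger_gap: 0.0881
```

Request:
{"method": "jog_arm", "body": {"moves": [{"offset": [0,0,0],"angular": [0,0,0]},{"offset": [0,0,0],"angular": [0,0,0]},{"offset": [0,0,0],"angular": [0,0,0]},{"offset": [0,0,0],"angular": [0,0,0]},{"offset": [0,0,0],"angular": [0,0,0]},{"offset": [0,0,0],"angular": [0,0,0]},{"offset": [0,0,0],"angular": [0,0,0]},{"offset": [0,0,0],"angular": [0,0,0]},{"offset": [0,0,0],"angular": [0,0,0]},{"offset": [0,0,0],"angular": [0,0,0]}], "gripper": 1, "force": 20}}

```text
time_s: 16.53
tool_pos: [0.638, -0.0107, 0.0317]
orientation: [-2.864, -1.292, 0.0]
contact_force: [-0.5, 0.1, 0.8]
finger_gap: 0.0318
```

Request:
{"method": "jog_arm", "body": {"moves": [{"offset": [0,0,0.03],"angular": [0,0,0]},{"offset": [0,0,0.1],"angular": [0,0,0]},{"offset": [0,0,0.25],"angular": [0,0,0]},{"offset": [-0.05,0.0,0.4],"angular": [0,0,0.04]},{"offset": [-0.15,0.02,0.45],"angular": [0,0,0.1]},{"offset": [-0.3,0.05,0.45],"angular": [0,0,0.16]},{"offset": [-0.45,0.08,0.45],"angular": [0,0,0.23]},{"offset": [-0.6,0.1,0.45],"angular": [0,0,0.3]},{"offset": [-0.75,0.12,0.45],"angular": [0,0,0.37]},{"offset": [-0.9,0.15,0.45],"angular": [0,0,0.44]},{"offset": [-0.99,0.15,0.45],"angular": [0,0,0.478]},{"offset": [-0.99,0.15,0.45],"angular": [0,0,0.478]}]}}

```text
time_s: 17.53
tool_pos: [0.4358, 0.0188, 0.1221]
orientation: [-2.185, -2.256, 0.006]
contact_force: [-0.4, 0.2, -2.1]
finger_gap: 0.0317
```

Request:
{"method": "jog_arm", "body": {"moves": [{"offset": [0,0,0],"angular": [0,0,0]},{"offset": [0,0,0],"angular": [0,0,0]},{"offset": [0,0,0],"angular": [0,0,0]}]}}

```text
time_s: 17.78
tool_pos: [0.4417, 0.0193, 0.1223]
orientation: [2.191, 2.249, 0.002]
contact_force: [-0.6, -0.1, -2.4]
finger_gap: 0.032
```

```bash
python3 - <<'E'
from h import *
s=r.get_state(); im=imaging.get_image("wrist"); print(s['tool_pos'],s['q'],s['orientation'])
cv2.imwrite('pics/w7a.png',im[:,:,::-1])
E
```

```text
[0.44167479 0.01930517 0.12231366] [ 0.36129902  0.44618451 -0.60624125  2.13230846  0.40565778  0.67352968
 -0.49488637] [2.19130691 2.24929516 0.0023065 ]
```

View pics/w7a.png

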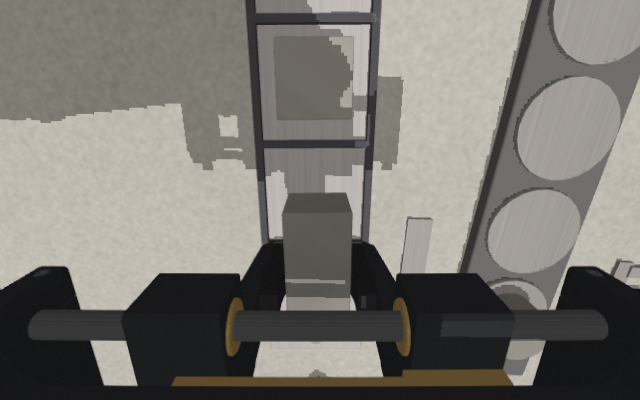

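```bash
python3 - <<'E'
from h import *
np.set_printoptions(precision=4,suppress=True)
s=r.get_state(); c=cam("wrist",s)
print(cast(c,[(283,213),(353,212)],.142),cast(c,[(317,143.5)],.02),cast(c,[(262,200),(369,200)],.02))
E
```

```text
[[0.4253 0.0539 0.142 ]
 [0.4565 0.0552 0.142 ]] [[0.4399 0.0685 0.02  ]] [[0.3935 0.0186 0.02  ]
 [0.4863 0.021  0.02  ]]
```

Request:
{"method": "jog_arm", "body": {"moves": [{"offset": [0,0,-0.1],"angular": [0,0,0]},{"offset": [0,0,-0.2],"angular": [0,0,0]},{"offset": [0,0,-0.3],"angular": [0,0,0]},{"offset": [0,0,-0.38],"angular": [0,0,0]},{"offset": [0,0,-0.44],"angular": [0,0,0]},{"offset": [0,0,-0.47],"angular": [0,0,0]},{"offset": [0,0,-0.478],"angular": [0,0,0]},{"offset": [0,0,-0.482],"angular": [0,0,0]},{"offset": [0,0,-0.485],"angular": [0,0,0]},{"offset": [0,0,-0.487],"angular": [0,0,0]},{"offset": [0,0,-0.487],"angular": [0,0,0]}]}}

```text
time_s: 18.75
tool_pos: [0.4406, 0.0193, 0.0248]
orientation: [2.19, 2.251, 0.001]
contact_force: [0.3, -0.2, -1.2]
finger_gap: 0.0319
```

Request:
{"method": "jog_arm", "body": {"moves": [{"offset": [0,0,-0.003],"angular": [0,0,0]},{"offset": [0,0,-0.003],"angular": [0,0,0]},{"offset": [0,0,-0.003],"angular": [0,0,0]}]}}

```text
time_s: 19.0
tool_pos: [0.4402, 0.0193, 0.0239]
orientation: [2.191, 2.252, 0.0]
contact_force: [0.5, -0.4, -2.5]
finger_gap: 0.0319
```

Request:
{"method": "jog_arm", "body": {"moves": [{"offset": [0,0,-0.002],"angular": [0,0,0]},{"offset": [0,0,-0.004],"angular": [0,0,0]},{"offset": [0,0,-0.004],"angular": [0,0,0]}]}}

```text
time_s: 19.25
tool_pos: [0.4402, 0.0193, 0.0236]
orientation: [2.19, 2.251, -0.0]
contact_force: [-3.0, -0.1, 11.1]
finger_gap: 0.0319
```

Request:
{"method": "jog_arm", "body": {"moves": [{"offset": [0,0,0.003],"angular": [0,0,0]},{"offset": [0,0,0.003],"angular": [0,0,0]}]}}

```text
time_s: 19.42
tool_pos: [0.4402, 0.0193, 0.0236]
orientation: [2.191, 2.252, 0.0]
contact_force: [-0.5, -0.5, -2.0]
finger_gap: 0.032
```

Request:
{"method": "jog_arm", "body": {"moves": [{"offset": [0,0,0],"angular": [0,0,0]},{"offset": [0,0,0],"angular": [0,0,0]},{"offset": [0,0,0],"angular": [0,0,0]},{"offset": [0,0,0],"angular": [0,0,0]},{"offset": [0,0,0],"angular": [0,0,0]},{"offset": [0,0,0],"angular": [0,0,0]}], "gripper": 0}}

```text
time_s: 19.92
tool_pos: [0.4401, 0.0193, 0.0235]
orientation: [-2.191, -2.252, 0.0]
contact_force: [0.2, -0.1, 0.3]
finger_gap: 0.0694
```

Request:
{"method": "jog_arm", "body": {"moves": [{"offset": [0,0,0.1],"angular": [0,0,0]},{"offset": [0,0,0.3],"angular": [0,0,0]},{"offset": [0,0,0.5],"angular": [0,0,0]},{"offset": [0.1,-0.05,0.6],"angular": [0,0,-0.056]},{"offset": [0.3,-0.2,0.6],"angular": [0,0,-0.056]},{"offset": [0.48,-0.3,0.6],"angular": [0,0,-0.056]},{"offset": [0.66,-0.4,0.6],"angular": [0,0,-0.056]},{"offset": [0.84,-0.5,0.6],"angular": [0,0,-0.056]},{"offset": [0.96,-0.585,0.6],"angular": [0,0,-0.056]},{"offset": [0.96,-0.585,0.6],"angular": [0,0,-0.056]},{"offset": [0.96,-0.585,0.6],"angular": [0,0,-0.056]},{"offset": [0.96,-0.585,0.6],"angular": [0,0,-0.056]}]}}

```text
time_s: 20.92
tool_pos: [0.6313, -0.0969, 0.143]
orientation: [-2.286, -2.153, 0.001]
contact_force: [-0.3, -0.4, -0.4]
finger_gap: 0.088
```

```bash
python3 - <<'E'
from h import *
s=r.get_state(); im=imaging.get_image("wrist"); print(s['tool_pos'],s['q'],s['orientation'])
cv2.imwrite('pics/w8.png',im[:,:,::-1])
cv2.imwrite('pics/w8a.png',cv2.resize(im[130:310,230:410,::-1],None,fx=3.3,fy=3.3,interpolation=cv2.INTER_CUBIC))
t=imaging.get_image("top");cv2.imwrite("pics/t8.png",cv2.resize(t[205:290,140:300,::-1],None,fx=4.5,fy=4.5,interpolation=cv2.INTER_CUBIC))
E
```

```text
[ 0.6313135  -0.09694976  0.1429657 ] [ 0.44799603  0.69065984 -0.53732454  1.61680585  0.41134276  0.95062489
 -0.29126133] [-2.28592364e+00 -2.15283224e+00  8.02054221e-04]
```

View pics/w8a.png

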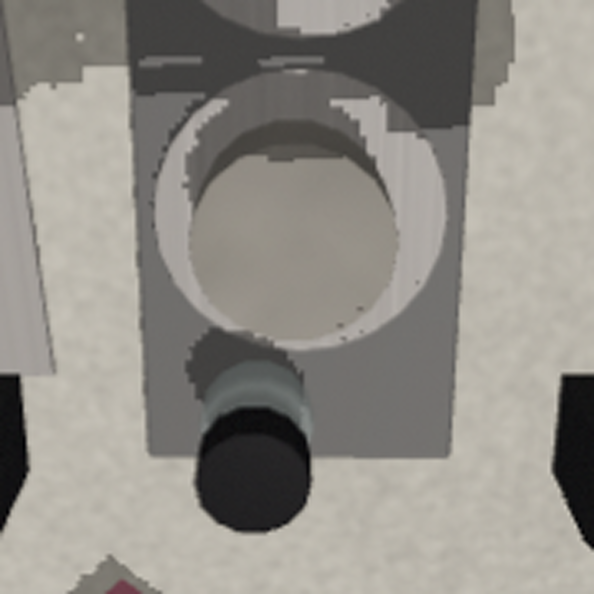

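View pics/t8.png

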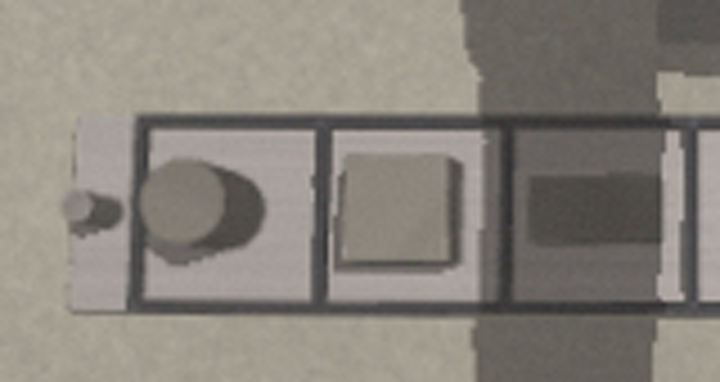

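```bash
python3 - <<'E'
from h import *
np.set_printoptions(precision=4,suppress=True)
s=r.get_state(); c=cam("wrist",s)
print("disc",cast(c,(np.array([(294,248)])+.5)/3.3-.5+[230,130],.05))
t=cam("top"); f=lambda p,z: cast(t,(np.array(p,float).reshape(-1,2)+.5)/4.5-.5+[140,205],z)[:,:2]
print("tall",f((183,201),.092),"cube",f([(346,153),(449,153),(448,262),(344,262)],.062).mean(0),"bar",f([(528,177),(659,174),(659,243),(530,244)],.044).mean(0))
print("ridges",f([(140,213),(322,213),(506,213),(691,214)],.02)); print(f([(595,122),(595,307)],.02).mean(0))
E
```

```text
disc [[ 0.6319 -0.0974  0.05  ]]
tall [[0.4357 0.2051]] cube [0.4377 0.1118] bar [0.4405 0.0199]
ridges [[ 0.433   0.2471]
 [ 0.4361  0.1561]
 [ 0.4389  0.0651]
 [ 0.4409 -0.0261]]
[0.4397 0.0212]
```

Request:
{"method": "jog_arm", "body": {"moves": [{"offset": [0,-0.0075,-0.1],"angular": [0,0,0]},{"offset": [0,-0.0075,-0.25],"angular": [0,0,0]},{"offset": [0,-0.0075,-0.4],"angular": [0,0,0]},{"offset": [0,-0.0075,-0.5],"angular": [0,0,0]},{"offset": [0,-0.0075,-0.55],"angular": [0,0,0]},{"offset": [0,-0.0075,-0.564],"angular": [0,0,0]},{"offset": [0,-0.0075,-0.564],"angular": [0,0,0]},{"offset": [0,-0.0075,-0.564],"angular": [0,0,0]}]}}

```text
time_s: 21.68
tool_pos: [0.633, -0.0989, 0.0322]
orientation: [2.286, 2.153, 0.002]
contact_force: [-0.1, 0.7, 0.1]
finger_gap: 0.0883
```

Request:
{"method": "jog_arm", "body": {"moves": [{"offset": [0,0,0],"angular": [0,0,0]},{"offset": [0,0,0],"angular": [0,0,0]},{"offset": [0,0,0],"angular": [0,0,0]},{"offset": [0,0,0],"angular": [0,0,0]},{"offset": [0,0,0],"angular": [0,0,0]},{"offset": [0,0,0],"angular": [0,0,0]},{"offset": [0,0,0],"angular": [0,0,0]},{"offset": [0,0,0],"angular": [0,0,0]}], "gripper": 1, "force": 20}}

```text
time_s: 22.35
tool_pos: [0.6322, -0.0992, 0.0309]
orientation: [2.287, 2.153, 0.0]
contact_force: [-1.8, -0.3, 2.6]
finger_gap: 0.053
```

Request:
{"method": "jog_arm", "body": {"moves": [{"offset": [0,0,0.03],"angular": [0,0,0]},{"offset": [0,0,0.1],"angular": [0,0,0]},{"offset": [0,0,0.25],"angular": [0,0,0]},{"offset": [-0.05,0.0,0.4],"angular": [0,0,0.03]},{"offset": [-0.15,0.02,0.45],"angular": [0,0,0.056]},{"offset": [-0.3,0.05,0.45],"angular": [0,0,0.056]},{"offset": [-0.45,0.08,0.45],"angular": [0,0,0.056]},{"offset": [-0.6,0.1,0.45],"angular": [0,0,0.056]},{"offset": [-0.75,0.12,0.45],"angular": [0,0,0.056]},{"offset": [-0.9,0.138,0.45],"angular": [0,0,0.056]},{"offset": [-0.947,0.138,0.45],"angular": [0,0,0.056]},{"offset": [-0.947,0.138,0.45],"angular": [0,0,0.056]}]}}

```text
time_s: 23.35
tool_pos: [0.4403, -0.0719, 0.1213]
orientation: [-2.19, -2.252, 0.004]
contact_force: [0.8, 0.1, -1.2]
finger_gap: 0.0533
```

Request:
{"method": "jog_arm", "body": {"moves": [{"offset": [0,0,0],"angular": [0,0,0]},{"offset": [0,0,0],"angular": [0,0,0]},{"offset": [0,0,0],"angular": [0,0,0]}]}}

```text
time_s: 23.6
tool_pos: [0.4446, -0.0716, 0.1211]
orientation: [2.19, 2.251, 0.003]
contact_force: [-0.1, -0.4, -1.3]
finger_gap: 0.0534
```

```bash
python3 - <<'E'
from h import *
s=r.get_state(); im=imaging.get_image("wrist"); print(s['tool_pos'],s['q'],s['orientation'])
cv2.imwrite('pics/w9.png',im[:,:,::-1])
t=imaging.get_image("top");cv2.imwrite("pics/t9.png",cv2.resize(t[205:290,180:340,::-1],None,fx=4.5,fy=4.5,interpolation=cv2.INTER_CUBIC))
t=imaging.get_image("scene");cv2.imwrite("pics/s9.png",cv2.resize(t[100:290,235:545,::-1],None,fx=2.4,fy=2.4,interpolation=cv2.INTER_CUBIC))
E
```

```text
[ 0.44460914 -0.07155099  0.12112672] [ 0.56228438  0.46064886 -0.6050666   2.11349198  0.41272945  0.68095287
 -0.29252151] [2.19012552 2.25062223 0.00260148]
```

View pics/w9.png

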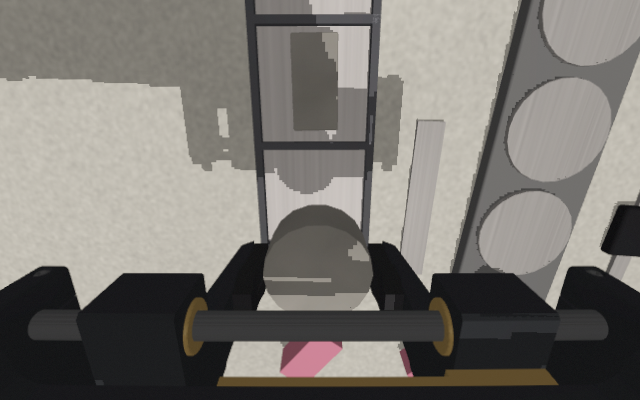

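View pics/s9.png

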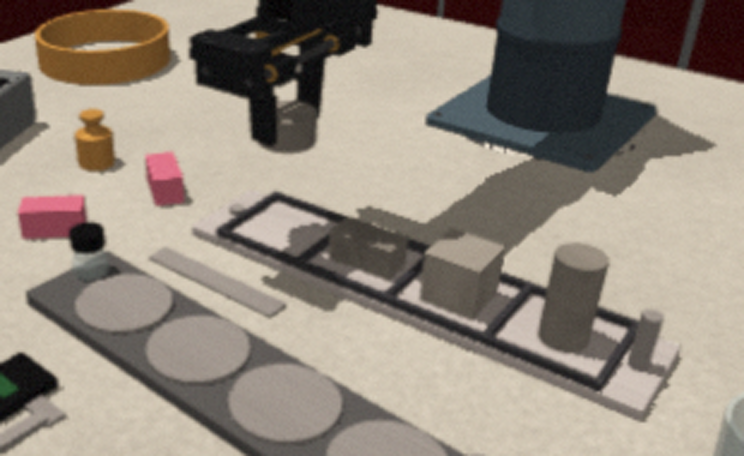

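```bash
python3 - <<'E'
from h import *
np.set_printoptions(precision=4,suppress=True)
s=r.get_state(); c=cam("wrist",s)
print(cast(c,[(318,225),(264,270),(372,270),(318,310)],.14)[:,:2],cast(c,[(317,146)],.02),cast(c,[(263,208),(369,208)],.02))
E
```

```text
[[ 0.4432 -0.0425]
 [ 0.418  -0.0666]
 [ 0.4697 -0.0652]
 [ 0.4445 -0.089 ]] [[ 0.442  -0.0241  0.02  ]] [[ 0.3964 -0.0791  0.02  ]
 [ 0.4886 -0.0766  0.02  ]]
```

Request:
{"method": "jog_arm", "body": {"moves": [{"offset": [-0.0025,-0.005,-0.1],"angular": [0,0,0]},{"offset": [-0.0025,-0.005,-0.2],"angular": [0,0,0]},{"offset": [-0.0025,-0.005,-0.3],"angular": [0,0,0]},{"offset": [-0.0025,-0.005,-0.38],"angular": [0,0,0]},{"offset": [-0.0025,-0.005,-0.44],"angular": [0,0,0]},{"offset": [-0.0025,-0.005,-0.47],"angular": [0,0,0]},{"offset": [-0.0025,-0.005,-0.478],"angular": [0,0,0]},{"offset": [-0.0025,-0.005,-0.482],"angular": [0,0,0]},{"offset": [-0.0025,-0.005,-0.486],"angular": [0,0,0]},{"offset": [-0.0025,-0.005,-0.489],"angular": [0,0,0]},{"offset": [-0.0025,-0.005,-0.489],"angular": [0,0,0]}]}}

```text
time_s: 24.67
tool_pos: [0.4426, -0.0727, 0.0234]
orientation: [2.19, 2.251, 0.001]
contact_force: [-0.2, -1.3, -2.4]
finger_gap: 0.0538
```

Request:
{"method": "jog_arm", "body": {"moves": [{"offset": [0,0,-0.003],"angular": [0,0,0]},{"offset": [0,0,-0.003],"angular": [0,0,0]},{"offset": [0,0,-0.003],"angular": [0,0,0]}]}}

```text
time_s: 24.92
tool_pos: [0.4426, -0.0727, 0.0228]
orientation: [2.19, 2.251, 0.0]
contact_force: [-0.4, -0.9, 5.8]
finger_gap: 0.0534
```

Contact, so I'll ease off slightly and open.

Request:
{"method": "jog_arm", "body": {"moves": [{"offset": [0,0,0.002],"angular": [0,0,0]},{"offset": [0,0,0.002],"angular": [0,0,0]}]}}

```text
time_s: 25.08
tool_pos: [0.4423, -0.0726, 0.0228]
orientation: [2.191, 2.252, 0.0]
contact_force: [-1.2, -0.5, 2.0]
finger_gap: 0.0537
```

Request:
{"method": "jog_arm", "body": {"moves": [{"offset": [0,0,0],"angular": [0,0,0]},{"offset": [0,0,0],"angular": [0,0,0]},{"offset": [0,0,0],"angular": [0,0,0]},{"offset": [0,0,0],"angular": [0,0,0]},{"offset": [0,0,0],"angular": [0,0,0]},{"offset": [0,0,0],"angular": [0,0,0]}], "gripper": 0}}

```text
time_s: 25.58
tool_pos: [0.4421, -0.0726, 0.0227]
orientation: [-2.191, -2.252, 0.0]
contact_force: [-0.7, -0.6, -0.9]
finger_gap: 0.0879
```

Request:
{"method": "jog_arm", "body": {"moves": [{"offset": [0,0,0.1],"angular": [0,0,0]},{"offset": [0,0,0.3],"angular": [0,0,0]},{"offset": [0,0,0.5],"angular": [0,0,0]},{"offset": [0,0,0.7],"angular": [0,0,0]},{"offset": [0.1,0.2,0.8],"angular": [0,0,0]},{"offset": [0.3,0.4,0.8],"angular": [0,0,0]},{"offset": [0.5,0.6,0.8],"angular": [0,0,0]},{"offset": [0.7,0.8,0.8],"angular": [0,0,0]},{"offset": [0.7,1,0.8],"angular": [0,0,0]},{"offset": [0.7,1,0.8],"angular": [0,0,0]},{"offset": [0.7,1,0.8],"angular": [0,0,0]}]}}

```text
time_s: 26.5
tool_pos: [0.5834, 0.1376, 0.1834]
orientation: [-2.178, -2.259, -0.011]
contact_force: [-1.8, 0.3, 1.2]
finger_gap: 0.0881
```

```bash
python3 - <<'E'
from h import *
s=r.get_state(); print(s['tool_pos'],s['q'])
t=imaging.get_image("top");cv2.imwrite("pics/t10.png",cv2.resize(t[205:290,140:360,::-1],None,fx=3.6,fy=3.6,interpolation=cv2.INTER_CUBIC))
E
```

```text
[0.58344468 0.13761042 0.18342183] [ 0.16310782  0.60103749 -0.65273232  1.69985883  0.41895405  0.98008673
 -0.60420987]
```

View pics/t10.png

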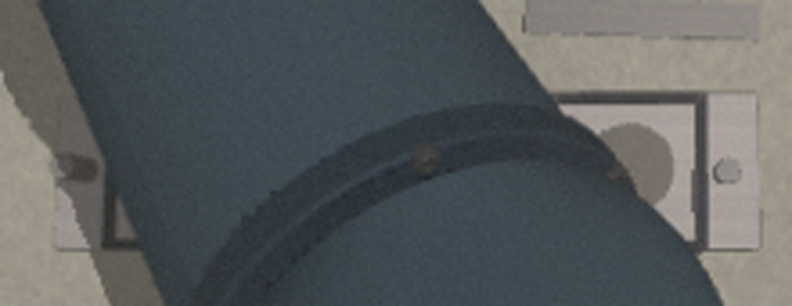

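Request:
{"method": "jog_arm", "body": {"moves": [{"offset": [0,0,0],"angular": [0,0,0]},{"offset": [0,0,0],"angular": [0,0,0]},{"offset": [0,0,0],"angular": [0,0,0]}]}}

```text
time_s: 26.8
tool_pos: [0.5819, 0.1253, 0.1825]
orientation: [2.193, 2.249, -0.002]
contact_force: [0.1, 0.2, 0.2]
finger_gap: 0.0883
```

Request:
{"method": "jog_arm", "body": {"moves": [{"offset": [-0.2,0.1,0],"angular": [0,0,0]},{"offset": [-0.4,0.2,0],"angular": [0,0,0]},{"offset": [-0.6,0.3,0],"angular": [0,0,0]},{"offset": [-0.735,0.39,0],"angular": [0,0,0]},{"offset": [-0.735,0.39,0],"angular": [0,0,0]},{"offset": [-0.735,0.39,0],"angular": [0,0,0]},{"offset": [-0.735,0.39,0],"angular": [0,0,0]},{"offset": [-0.735,0.39,0],"angular": [0,0,0]}]}}

```text
time_s: 27.47
tool_pos: [0.4367, 0.2039, 0.1828]
orientation: [2.194, 2.248, 0.0]
contact_force: [0.8, 0.2, 0.1]
finger_gap: 0.0882
```

```bash
python3 - <<'E'
from h import *
s=r.get_state(); im=imaging.get_image("wrist"); print(s['tool_pos'])
cv2.imwrite('pics/w11.png',im[:,:,::-1])
t=imaging.get_image("top");cv2.imwrite("pics/t11.png",cv2.resize(t[205:290,140:360,::-1],None,fx=3.6,fy=3.6,interpolation=cv2.INTER_CUBIC))
E
```

```text
[0.43667894 0.20388074 0.18279648]
```

View pics/w11.png

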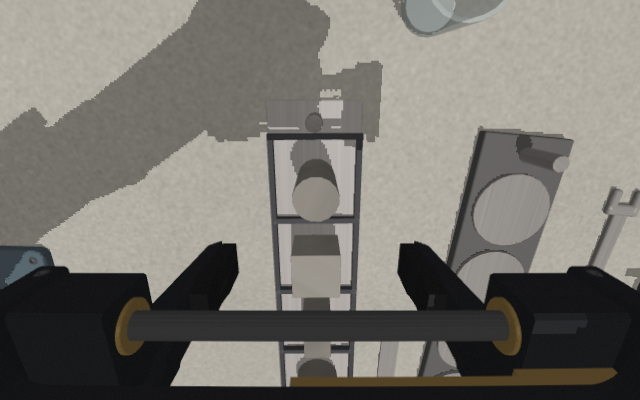

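View pics/t11.png

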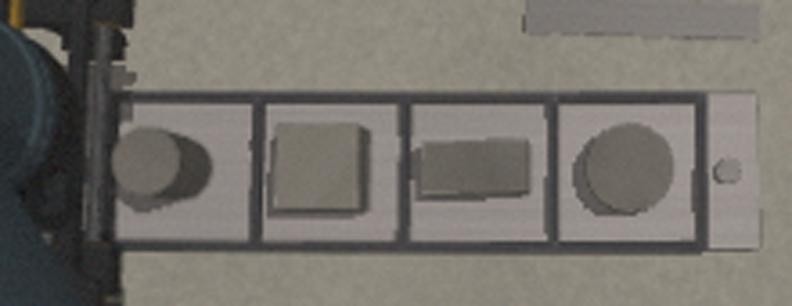

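```bash
python3 - <<'E'
from h import *
np.set_printoptions(precision=4,suppress=True)
t=cam("top"); f=lambda p,z: cast(t,(np.array(p,float).reshape(-1,2)+.5)/3.6-.5+[140,205],z)[:,:2]
print("tall",f((147,160.5),.092),"cube",f([(276,122),(360,122),(360,210),(274,210)],.062).mean(0),"bar",f([(416,142),(527,139),(528,193),(419,197)],.044).mean(0),"disc",f((629,167.5),.042))
R=f([(259,171),(405,171),(552,171),(700,171)],.02);print("ridges",R)
print(f([(180,97),(180,245),(332,97),(332,246),(478,98),(478,247),(626,98),(626,247)],.02).reshape(4,2,2).mean(1))
# base footprint checks: disc bottom edge
E
```

```text
tall [[0.4359 0.2047]] cube [0.4376 0.1116] bar [0.4403 0.0215] disc [[ 0.443  -0.0726]]
ridges [[ 0.4357  0.1551]
 [ 0.4384  0.0649]
 [ 0.441  -0.0257]
 [ 0.4433 -0.1171]]
[[ 0.4343  0.2044]
 [ 0.4371  0.11  ]
 [ 0.4391  0.0199]
 [ 0.4415 -0.0713]]
```

Request:
{"method": "jog_arm", "body": {"moves": [{"offset": [0,0,-0.1],"angular": [0,0,0]},{"offset": [0,0,-0.25],"angular": [0,0,0]},{"offset": [0,0,-0.4],"angular": [0,0,0]},{"offset": [0,0,-0.52],"angular": [0,0,0]},{"offset": [0,0,-0.62],"angular": [0,0,0]},{"offset": [0,0,-0.66],"angular": [0,0,0]},{"offset": [0,0,-0.66],"angular": [0,0,0]},{"offset": [0,0,-0.66],"angular": [0,0,0]}]}}

```text
time_s: 28.23
tool_pos: [0.4357, 0.2054, 0.051]
orientation: [-2.191, -2.251, -0.0]
contact_force: [0.7, -0.5, 0.1]
finger_gap: 0.0877
```

Request:
{"method": "jog_arm", "body": {"moves": [{"offset": [0,0,0],"angular": [0,0,0]},{"offset": [0,0,0],"angular": [0,0,0]},{"offset": [0,0,0],"angular": [0,0,0]},{"offset": [0,0,0],"angular": [0,0,0]},{"offset": [0,0,0],"angular": [0,0,0]},{"offset": [0,0,0],"angular": [0,0,0]},{"offset": [0,0,0],"angular": [0,0,0]},{"offset": [0,0,0],"angular": [0,0,0]},{"offset": [0,0,0],"angular": [0,0,0]}], "gripper": 1, "force": 20}}

```text
time_s: 28.98
tool_pos: [0.4351, 0.2054, 0.0508]
orientation: [2.191, 2.252, -0.0]
contact_force: [-0.4, -0.4, 1.4]
finger_gap: 0.0395
```

Request:
{"method": "jog_arm", "body": {"moves": [{"offset": [0,0,0.01],"angular": [0,0,0]},{"offset": [0,0,0.02],"angular": [0,0,0]},{"offset": [0,0,0.02],"angular": [0,0,0]},{"offset": [-0.004,-0.009,0.02],"angular": [0,0,0]},{"offset": [-0.007,-0.0175,0.02],"angular": [0,0,0]},{"offset": [-0.007,-0.0175,0.02],"angular": [0,0,0]},{"offset": [-0.007,-0.0175,0.01],"angular": [0,0,0]},{"offset": [-0.007,-0.0175,0.004],"angular": [0,0,0]},{"offset": [-0.007,-0.0175,0.002],"angular": [0,0,0]},{"offset": [-0.007,-0.0175,0.002],"angular": [0,0,0]}]}}

```text
time_s: 29.82
tool_pos: [0.4337, 0.202, 0.0509]
orientation: [-2.19, -2.252, 0.0]
contact_force: [-0.2, -0.5, -1.3]
finger_gap: 0.0392
```

Request:
{"method": "jog_arm", "body": {"moves": [{"offset": [0,0,-0.003],"angular": [0,0,0]},{"offset": [0,0,-0.003],"angular": [0,0,0]},{"offset": [0,0,-0.003],"angular": [0,0,0]}]}}

```text
time_s: 30.07
tool_pos: [0.4337, 0.202, 0.0507]
orientation: [2.19, 2.252, -0.0]
contact_force: [-0.2, -0.6, 2.9]
finger_gap: 0.0392
```

Request:
{"method": "jog_arm", "body": {"moves": [{"offset": [0,0,0.001],"angular": [0,0,0]},{"offset": [0,0,0.001],"angular": [0,0,0]},{"offset": [0,0,0.001],"angular": [0,0,0]},{"offset": [0,0,0.001],"angular": [0,0,0]},{"offset": [0,0,0.001],"angular": [0,0,0]},{"offset": [0,0,0.001],"angular": [0,0,0]},{"offset": [0,0,0.001],"angular": [0,0,0]}], "gripper": 0}}

```text
time_s: 30.65
tool_pos: [0.4338, 0.2019, 0.0507]
orientation: [-2.191, -2.252, 0.0]
contact_force: [0.2, -0.3, -0.1]
finger_gap: 0.0842
```

Request:
{"method": "jog_arm", "body": {"moves": [{"offset": [0,0,0.05],"angular": [0,0,0]},{"offset": [0,0,0.2],"angular": [0,0,0]},{"offset": [0,0,0.4],"angular": [0,0,0]},{"offset": [0,0,0.6],"angular": [0,0,0]},{"offset": [0,0.1,0.8],"angular": [0,0,0]},{"offset": [0,0.3,0.9],"angular": [0,0,0]},{"offset": [0,0.5,0.9],"angular": [0,0,0]},{"offset": [0,0.7,0.9],"angular": [0,0,0]},{"offset": [0,0.7,0.9],"angular": [0,0,0]},{"offset": [0,0.7,0.9],"angular": [0,0,0]},{"offset": [0,0.7,0.9],"angular": [0,0,0]},{"offset": [0,0.7,0.9],"angular": [0,0,0]}]}}

```text
time_s: 31.65
tool_pos: [0.4341, 0.34, 0.2305]
orientation: [2.192, 2.249, -0.002]
contact_force: [0.6, -0.0, -0.1]
finger_gap: 0.0878
```

```bash
python3 - <<'E'
from h import *
s=r.get_state(); print(s['tool_pos'],s['q'],s['qd'])
t=imaging.get_image("top");cv2.imwrite("pics/t12.png",cv2.resize(t[205:290,140:360,::-1],None,fx=3.6,fy=3.6,interpolation=cv2.INTER_CUBIC))
t=imaging.get_image("scene");cv2.imwrite("pics/s12.png",cv2.resize(t[100:345,235:545,::-1],None,fx=2.4,fy=2.4,interpolation=cv2.INTER_CUBIC))
E
```

```text
[0.43412472 0.33998683 0.23050635] [-0.1776369   0.48524919 -0.75070996  1.77690654  0.38092722  1.03160904
 -1.04511783] [ 0.00908016 -0.00331125  0.00352783  0.002841    0.00252393 -0.00515699
 -0.00428198]
```

View pics/t12.png

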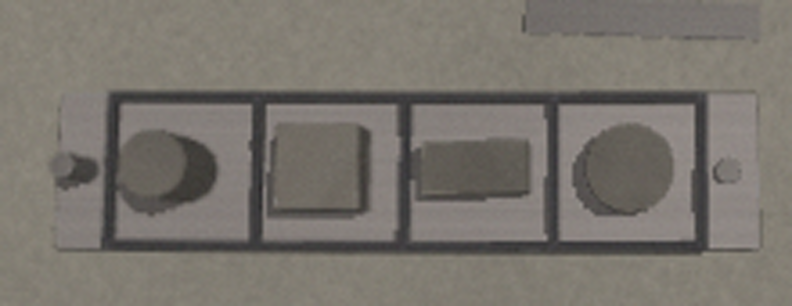

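View pics/s12.png

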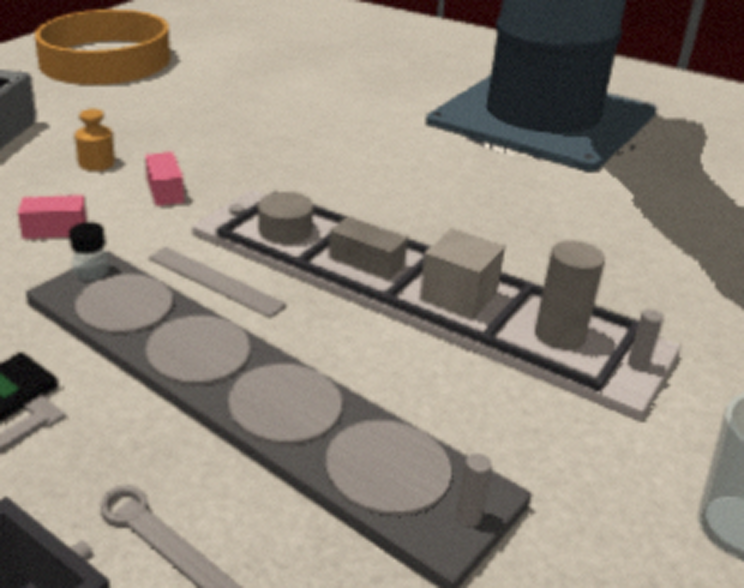

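All four specimens are standing in the right order, one per bay, with the gripper clear of everything.

```bash
python3 - <<'E'
from h import *
t=cam("top"); f=lambda p,z: cast(t,(np.array(p,float).reshape(-1,2)+.5)/3.6-.5+[140,205],z)[:,:2]
print("tall",f((152,163),.092),"ridges",f([(113,171),(259,171)],.02))
print(r.finish_job())
E
```

```text
tall [[0.43453528 0.20169862]] ridges [[0.43263536 0.24637857]
 [0.43567528 0.15512813]]
the job is handed in; nothing more can be done
None
```

All four specimens now stand upright and free in the tray. From the post end, the order is tall, cube, bar, disc, the same as on the source rack. I handed the job in at about 32 s, well inside the 99 s limit.

- **Setting down:** I lowered each one in small steps until the wrist felt contact. The force readings I took then stayed at or below about 12 N. I then opened the gripper and lifted straight up.
- **One correction:** the tall cylinder first stood about 3.5 mm off the middle of its bay. I gripped it again, moved it and set it down once more.
- **Last check:** in the top view, all four are within about 2 mm of their bay middles, which is about as fine as the cameras can measure.
- **Disagreements:** the wrist camera read 3–5 mm farther towards its own side than the top camera, so I took the top view as the reference. On the disc the fingers read 53–54 mm, against its 54 mm width. It held and set down normally.
- **Other objects:** I didn't touch the jar or the pink look-alikes.

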